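# Raise the drill guard to its next notch

## Robot

A 6-joint arm with a two-finger parallel gripper is mounted at the origin on a cart in front of the work surface, level with it; the furniture and walls round the work are solid. World frame = base frame: x ahead of the robot, y to its left, z up, the work surface at z = 0. Lengths are in m, angles in rad, forces in N, time in s.
With the tool pointing down it reaches from about 0.35 to 0.875 m from the base axis. Payload 4.2 kg.
Tool frame: the origin (TCP) lies on the centre line of the jaws, within the pads' length; the fingertips stand env.nose_length ahead of it and the grasp point (between the pads) lies 6 mm ahead of it (env.nose_length is the distance from the TCP to the fingertips, in m); z points along the fingers, y is the line along which they close (so a half turn about z gives the same grasp; the last joint's range is limited). The gripper opens to 87 mm and grips with 3 to 60 N. Pads are 19 mm wide; open, the fingers measure 117 mm over their backs; the gripper's body (75 mm by 190 mm) begins 51 mm behind the grasp point.
Start: joints at [1.422, 0.385, 0.008, 0, -1.194, -0.259], TCP at [0.248, 0.574, 0.248] pointing down, gripper open.
Joint ranges: [-3.14, 3.14], [-1.21, 2.06], [-1.07, 1.41], [-3.16, 2.05], [-2.99, -0.16], [-3.1, 3.1]. Speed limits (rad/s): [2.79, 2.79, 3.14, 3.14, 3.14, 3.14].

## Interface

Orientations are given as a 3x3 rotation matrix whose columns are the frame's x, y, z axes.
In Python, from plant import env gives the robot as it stands.
- The arm moves only by the tool move_arm, never from a script. Its arguments are lists of equal length, an entry for each row: "dp": the shift along the world's x, y, z in m, a list of three; "turn": the turn, a rotation vector about the world's x, y, z in degrees, a list of three. In form: {"dp": [[tx, ty, tz], ...], "turn": [[ax, ay, az], ...]}. A call has 1 to 5 rows; each row shifts and turns the commanded pose from where the row before left it; what a row does not reach is not made up. A row lasts 1/12 s, in which the tool goes at most 41.7 mm and 7.16 degrees, less where a joint would pass 70% of its speed; a pose out of reach is approached as far as the arm can. A call with a gripper value outside its range is refused whole. "claw" is the finger opening in m, from 0 to 0.087, set as the call begins (left out, the last holds). The fingers move at their own pace and stop on an object; "squeeze" is the grip in N (left out, the last holds). Time passes only in rows, so rows that do not move let the fingers close. It gives the time, the measured TCP pose, the force, the opening and the grip force at its end, in the units of the state.
- env.state(): the state, without advancing time (a new reading comes with each control period).
- env.grab_frame(name): name is "side" or "top" or "wrist"; returns (picture, depth): 480x640x3 uint8, blue, green, red; 480x640 float32, m along the optical axis (not along the pixel's ray), 0 where there is no reading.
- env.get_calibration(name): a dict with "camera_matrix" (3x3 intrinsics, pixels), "camera_from_world" (4x4, takes a point from world to camera coordinates). Camera axes: x right, y down, z forward; pixel columns grow to the right and rows downward; lengths in m; the calibration is good to about 2 mm. The wrist camera is an equidistant fisheye: a pixel r from the principal point sees the ray r / f radians off the axis. A picture is of the moment at which its call begins: read the wrist's pose just before it. get_calibration takes no time and is no camera call; for the wrist camera it gives the pose at the moment of the call.
- env.job_done(): hands the job in; it is judged then, once.
The state is a dict: "clock": time; "q": joint angles; "joint_velocities": joint speeds; "joint_efforts": joint torques, N m; "ee_pos": TCP position; "ee_rot": TCP orientation; "ft_force": force on the tool from outside, world axes, zero at the start; "moment": the same for the moment, N m; "gripper_width": finger opening in m; "gripper_force": force on a finger pad.
Only numpy, scipy, OpenCV 4.12 (cv2) and the standard library are available. Lean on these libraries where they do the work, as an engineer would, in place of code of your own. Each camera call takes 0.05 s, during which the arm holds its last target. There are 200 camera calls.

## Task

On the small bench drill, take the chip guard by its black handle under the drill head and raise it until its spring pawl catches the first notch of the toothed rack, no further. Then let the guard down gently until the pawl carries its weight, without forcing it, and let go; leave the wooden block under the chuck and the things around the drill where they are.

Things in the scene. Friction and masses are not known exactly. Their poses are not given: they have to be found in the camera images.
- stand: small bench drill, fixed: grey foot plate 220x180x16 mm, steel column 85 mm behind its centre, overhanging grey head 130 mm wide. Origin: centre of the foot plate at bench height; +x points from its front (handle side) to the column, +y left, +z up. Place and yaw differ each time. A steel rack stands right of the column, teeth to the front.
- head_edge (a point): middle of the lower front edge of the drill's head, 96 mm in front of the stand's origin, 290 mm above the bench. It overhangs the handle, so an upright gripper cannot reach it: come from the front and above, tilted 30 to 50 degrees from vertical, leaning back toward the front (-x of stand), fingers closing sideways along y of stand.
- guard: chip guard, 0.35 to 0.65 kg: aluminium frame with a clear window, sliding straight up and down on the drill's column; a spring pawl at its right-hand side rides on the rack and must not be loaded with more than about 20 N. Axes as stand; its origin coincides with that of stand when the guard is at its bottom rest, and rises with it.
- handle (a point): grasp point of the guard's handle: a level black bar 14 mm wide (along y of stand), 24 mm high, sticking out 58 mm to the front of the guard's window frame. The point is half-way up, 35 mm in front of the frame, 25 mm from the outer end, 100 mm above the bench at rest. Axes as stand.
- guard_height (a joint): height of the guard above its bottom rest (m): starts at 0, at most 0.085; uncaught it falls back to 0. First notch's seat is at 0.012 to 0.052, different and unknown each time; notches 26 mm apart. The pawl snaps in 6 to 8 mm above the seat; moved down after that, the guard is stopped firmly at the seat (felt as an upward force) and cannot go below it again.
- block_mid (a point): centre of the loose oak drilling block, 55x110x30 mm, lying on the foot plate under the chuck: stays there.
- loose_bolt: loose hex bolt with nut, 17x52x15 mm, on the bench in front of the drill: stays there. Origin at its underside.
- loose_drill: loose twist drill, 12 mm thick, 150 mm long, on the bench in front of the drill: stays there. Origin at its underside.
- screwdriver: red-handled screwdriver, 235 mm long, on the bench left of the drill: stays there. Origin at its underside.
- tape: roll of black tape, 53 mm across, 19 mm high, on the bench right of the drill: stays there. Origin at its underside.
- tin: open grey tin, 63 mm across, 84 mm high, on the bench left of the drill: stays there. Origin at its underside.

How it is judged:
By the outcome, as a careful person would: the job done as asked, in the order asked, and still so for the second after the job is handed in, with the robot touching nothing.
It also fails if it takes over 54 s, if anything falls off the work surface, if the arm or the gripper's body presses on something with over 40 N, if the wrist force passes 120 N, or if a joint passes its speed limit or range.

## Working session

There is one attempt and no reset: what is moved stays moved. The work goes in short steps, Python scripts to look and compute and a tool call to move; the robot and the scene stay as the last step left them, time stands still between calls to the robot, and variables do not carry over. Pictures are saved under pics/ and viewed, at most 10 in all, crops included, and the job is handed in when it is done.

Besides the shell and the picture viewer there is one more tool, called by a JSON object that holds its "op" and its "data". move_arm: Moves the arm, as the interface text tells. Its arguments: {"type":"object","properties":{"dp":{"type":"array"},"turn":{"type":"array"},"claw":{"type":"number"},"squeeze":{"type":"number"}},"required":["dp","turn"]}

```bash
ls; mkdir -p pics; python3 - <<'E'
from plant import env
import cv2,numpy as np
s=env.state();print(s, env.nose_length)
for n in("side","top"):
    p,d=env.grab_frame(n);cv2.imwrite(f"pics/{n}0.png",p);np.savez(f"pics/{n}0.npz",p=p,d=d)
    c=env.get_calibration(n);print(n,c)
E
```

```text
pics
{'clock': 0.0, 'q': array([ 1.42163450e+00,  3.85523092e-01,  6.62096122e-03, -5.08951845e-04,
       -1.19402077e+00, -2.58591909e-01]), 'joint_velocities': array([ 1.94771238e-04, -8.41133561e-05,  5.45378136e-04, -6.65697493e-04,
       -2.80408049e-04,  3.33490853e-04]), 'joint_efforts': array([ 8.84330238e-04, -3.90667105e+01,  1.87406141e+01,  4.21973661e+00,
        1.10336868e-02, -1.85947338e-04]), 'ee_pos': array([0.24760643, 0.57324959, 0.24647638]), 'ee_rot': array([[ 9.17939452e-01, -3.96719735e-01, -7.84018862e-04],
       [-3.96720500e-01, -9.17937205e-01, -2.03258644e-03],
       [ 8.66870713e-05,  2.17682764e-03, -9.99997627e-01]]), 'ft_force': array([0.24513503, 0.37848022, 0.01535573]), 'moment': array([ 0.00100261,  0.07432066, -0.00393165]), 'gripper_force': 0.0, 'gripper_width': 0.08669340023868255} 0.025
side {'camera_matrix': array([[549.65517027,   0.        , 316.95887221],
       [  0.        , 549.65517027, 239.36846919],
       [  0.        ,   0.        ,   1.        ]]), 'camera_from_world': array([[ 0.99872555, -0.04406063, -0.02461574, -0.52839626],
       [-0.03997175, -0.39273929, -0.91878077,  0.21940559],
       [ 0.03081449,  0.91859377, -0.39399994,  1.63448179],
       [ 0.        ,  0.        ,  0.        ,  1.        ]])}
top {'camera_matrix': array([[575.5506504 ,   0.        , 318.91698545],
       [  0.        , 575.5506504 , 241.46705627],
       [  0.        ,   0.        ,   1.        ]]), 'camera_from_world': array([[-0.10151215, -0.99479105, -0.00927609,  0.09213828],
       [-0.89509225,  0.09539992, -0.43555564,  0.53627522],
       [ 0.43417179, -0.03591123, -0.90011401,  1.56619173],
       [ 0.        ,  0.        ,  0.        ,  1.        ]])}
```

View pics/side0.png

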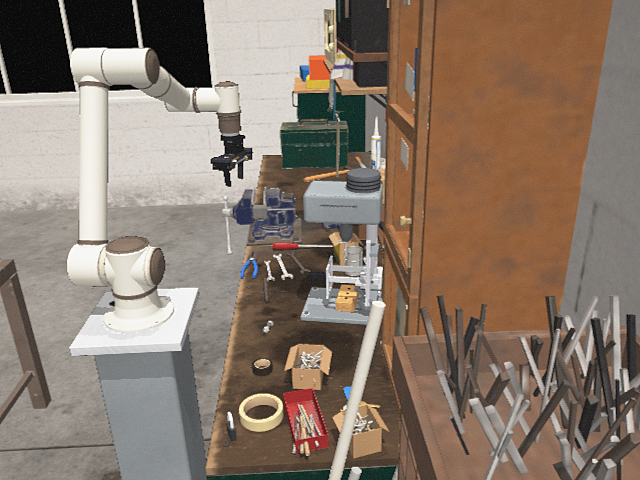

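View pics/top0.png

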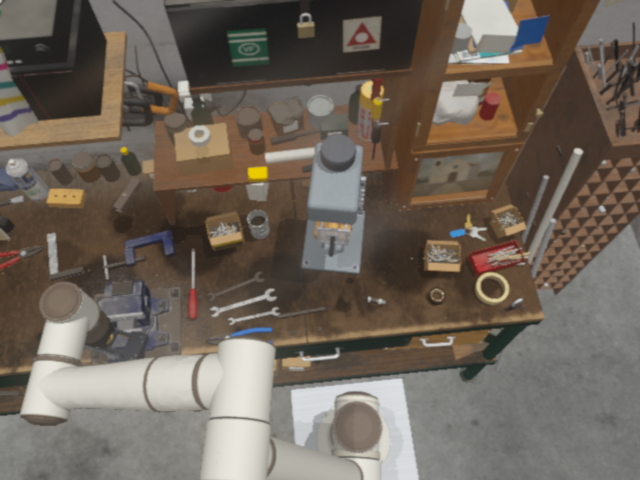

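The side view shows the drill with its head at about (342,205) and the foot plate at about (340,305). The top view shows the foot plate's front corners near (303,268) and (361,272), with the dark handle near (331,245). I'll zoom in and deproject.

```bash
cat > h.py <<'E'
import numpy as np
from plant import env
def ray(n,u,v,z=None,d=None):
    c=env.get_calibration(n);K=c["camera_matrix"];T=np.linalg.inv(c["camera_from_world"])
    r=T[:3,:3]@np.linalg.inv(K)@[u,v,1];o=T[:3,3]
    return o+r*((z-o[2])/r[2] if d is None else d)
E
python3 - <<'E'
import cv2,numpy as np
from h import *
t=np.load("pics/top0.npz");s=np.load("pics/side0.npz")
a=cv2.resize(t["p"][125:285,270:390],None,fx=3.7,fy=3.7,interpolation=cv2.INTER_CUBIC)
b=cv2.resize(s["p"][170:330,295:390],None,fx=3.7,fy=3.7,interpolation=cv2.INTER_CUBIC)
cv2.imwrite("pics/c1.png",np.hstack([a,b]))
for u,v in[(303,268),(361,272)]: print(ray("top",u,v,z=.016))
for u,v in[(308,262),(355,266),(331,245),(330,200),(345,200)]:print(u,v,ray("top",u,v,d=t["d"][v,u]))
E
```

```text
[0.50974385 0.08965832 0.016     ]
[ 0.47774995 -0.08580987  0.016     ]
308 262 [0.5258738  0.07256295 0.02123069]
355 266 [ 0.49793447 -0.06974004  0.01974809]
331 245 [0.53364352 0.00129745 0.11092941]
330 200 [0.53757708 0.00593252 0.37030102]
345 200 [ 0.53080898 -0.03156319  0.37502976]
```

View pics/c1.png

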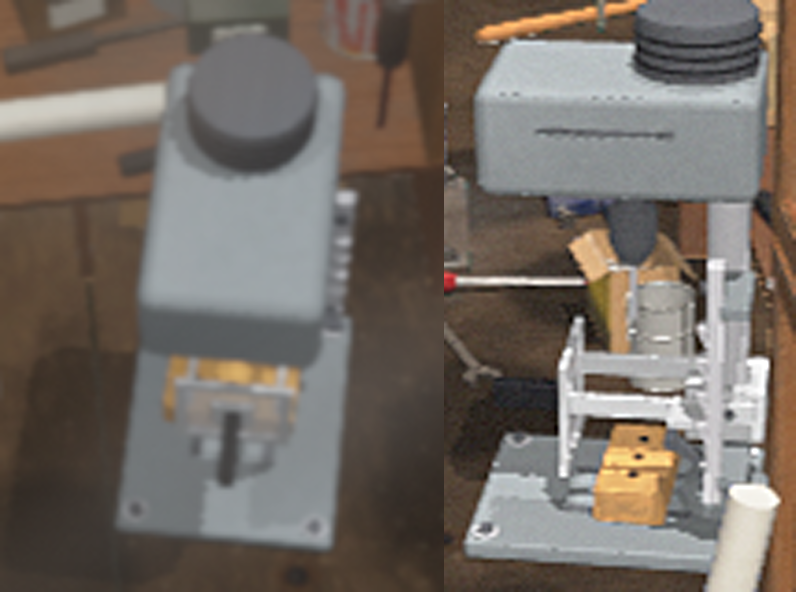

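```bash
cat >> h.py <<'E'
from scipy.spatial.transform import Rotation as R
def goal(yaw,tilt):
    y=-np.array([-np.sin(yaw),np.cos(yaw),0]);xs=np.array([np.cos(yaw),np.sin(yaw),0])
    z=np.sin(tilt)*xs-np.cos(tilt)*np.array([0,0,1]);return np.c_[np.cross(y,z),y,z]
def delta(pg,Rg,s=None):
    s=s or env.state();return np.round(pg-s["ee_pos"],4),np.round(np.degrees((R.from_matrix(Rg)*R.from_matrix(s["ee_rot"]).inv()).as_rotvec()),2)
E
python3 - <<'E'
from h import *
f=lambda c:(270+c[0]/3.7,125+c[1]/3.7)
fl=ray("top",*f((118,530)),z=.016);fr=ray("top",*f((333,550)),z=.016)
v=fl-fr;yaw=np.arctan2(-v[0],v[1]);print(fl,fr,np.linalg.norm(v),np.degrees(yaw))
xs=np.array([np.cos(yaw),np.sin(yaw),0]);ys=np.array([-xs[1],xs[0],0])
o=(fl+fr)/2+.11*xs;print("o",o)
tip=ray("top",*f((228,478)),z=.112);root=ray("top",*f((232,412)),z=.112)
print(tip,root,[( (p-o)@xs,(p-o)@ys) for p in(tip,root)])
h=tip+.025*xs;h[2]=.1;print("h",h)
G=goal(yaw,np.radians(45));print(G);print(delta(h-.106*G[:,2],G))
E
```

```text
[0.50929377 0.09312015 0.016     ] [ 0.47265817 -0.08204399  0.016     ] 0.17895429884146952 -11.813134190892724
o [ 0.59864622 -0.01698117  0.016     ]
[0.50335066 0.00284962 0.112     ] [ 0.56087496 -0.00680942  0.112     ] [(np.float64(-0.09733701774267693), np.float64(-9.816916045695126e-05)), (np.float64(-0.03905365071915344), np.float64(0.002223765633864788))]
h [ 0.52782117 -0.00226839  0.1       ]
[[ 0.6921306  -0.20472044  0.6921306 ]
 [-0.14475921 -0.97882049 -0.14475921]
 [ 0.70710678 -0.         -0.70710678]]
(array([ 0.2068, -0.5602, -0.0716]), array([-13.52, -42.99,  11.  ]))
```

{"op": "move_arm", "data": {"dp": [[0.014, -0.038, 0], [0.014, -0.038, 0], [0.014, -0.038, 0], [0.014, -0.038, 0], [0.014, -0.038, 0]], "turn": [[-1.35, -4.3, 1.1], [-1.35, -4.3, 1.1], [-1.35, -4.3, 1.1], [-1.35, -4.3, 1.1], [-1.35, -4.3, 1.1]], "claw": 0.06}}

```text
clock: 0.52
ee_pos: [0.318, 0.3822, 0.2473]
ee_rot: [[0.878, -0.3, 0.374], [-0.284, -0.954, -0.097], [0.386, -0.021, -0.922]]
ft_force: [0.8, -0.5, 0.1]
gripper_width: 0.0637
gripper_force: 0.0
```

{"op": "move_arm", "data": {"dp": [[0.014, -0.038, 0], [0.014, -0.038, 0], [0.014, -0.038, 0], [0.014, -0.038, 0], [0.014, -0.038, 0]], "turn": [[-1.35, -4.3, 1.1], [-1.35, -4.3, 1.1], [-1.35, -4.3, 1.1], [-1.35, -4.3, 1.1], [-1.35, -4.3, 1.1]]}}

```text
clock: 0.93
ee_pos: [0.3917, 0.2014, 0.2581]
ee_rot: [[0.697, -0.207, 0.686], [-0.148, -0.978, -0.146], [0.702, 0.0, -0.712]]
ft_force: [22.0, -0.1, 22.9]
gripper_width: 0.0602
gripper_force: 0.0
```

{"op": "move_arm", "data": {"dp": [[0.01, -0.036, 0], [0.01, -0.036, 0], [0.01, -0.036, 0], [0.01, -0.036, 0], [0.01, -0.036, 0]], "turn": [[0, 0, 0], [0, 0, 0], [0, 0, 0], [0, 0, 0], [0, 0, 0]]}}

```text
clock: 1.35
ee_pos: [0.4566, 0.0384, 0.2881]
ee_rot: [[0.717, -0.219, 0.661], [-0.151, -0.976, -0.159], [0.68, 0.014, -0.733]]
ft_force: [1.5, 0.1, -0.5]
gripper_width: 0.0601
gripper_force: 0.0
```

```bash
python3 - <<'E'
from h import *
import cv2
s=env.state();print(s["q"],s["ee_pos"],s["ft_force"],s["joint_velocities"])
c=env.get_calibration("wrist");p,d=env.grab_frame("wrist");cv2.imwrite("pics/w1.png",p);np.savez("pics/w1.npz",p=p,d=d,K=c["camera_matrix"],T=c["camera_from_world"])
s=env.state();print(s["q"],s["ee_pos"],s["ft_force"])
yaw=np.radians(-11.8);h=np.array([.528,-.002,.1]);G=goal(yaw,np.radians(45));print(delta(h-.106*G[:,2],G))
print(c["camera_matrix"])
E
```

```text
[ 0.36023154 -0.19760089 -1.06808559  1.46164798 -0.39469808 -0.32293313] [0.45658778 0.03841502 0.28808479] [ 1.4633999   0.11718701 -0.504528  ] [-1.95909698e+00 -3.30465575e-02  1.40132643e-03  9.75768998e-01
  1.25125289e+00  5.63334701e-01]
[ 0.33619623 -0.19741538 -1.06823069  1.4610577  -0.39485823 -0.32214966] [0.45731817 0.02727371 0.28788575] [-0.60726436 -0.95515054  0.85937342]
(array([-0.0027, -0.0139, -0.1129]), array([ 0.33, -2.29,  2.26]))
[[371.64829954   0.         321.46261105]
 [  0.         371.64829954 242.31568728]
 [  0.           0.           1.        ]]
```

View pics/w1.png

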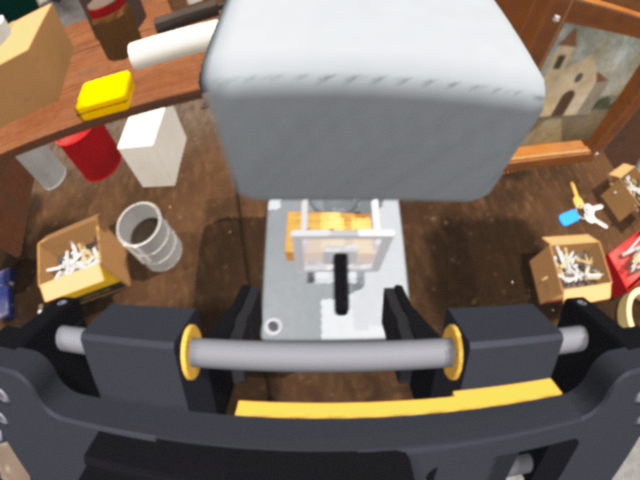

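The wrist view shows the handle bar between the fingers, from its tip at (341,313) to its root at (341,255). Joint 3 is at its lower limit, so I'll reduce the tilt and work further out. First I'll refine the handle position from this view.

```bash
python3 - <<'E'
from h import *
w=np.load("pics/w1.npz");K=w["K"];T=np.linalg.inv(w["T"])
def wr(u,v,z):
    x=(u-K[0,2])/K[0,0];y=(v-K[1,2])/K[1,1];t=np.hypot(x,y);r=T[:3,:3]@[np.sin(t)*x/t,np.sin(t)*y/t,np.cos(t)]
    return T[:3,3]+r*((z-T[2,3])/r[2])
a=wr(341,312,.112);b=wr(341,256,.112);fl=wr(262,338,.016);print(a,b,np.linalg.norm(a-b),fl)
print("cam",T[:3,3])
for tl in(35,40):
    G=goal(np.radians(-11.5),np.radians(tl));h=np.array([.528,-.003,.1])
    for k in(.066,.006):print(tl,k,h-k*G[:,2],delta(h-k*G[:,2],G))
E
```

```text
[0.504611  0.0056158 0.112    ] [ 0.55923568 -0.00766981  0.112     ] 0.056217111063492024 [0.51529733 0.09156445 0.016     ]
cam [0.42701291 0.04623851 0.44588747]
35 0.066 [0.49090393 0.00454728 0.15406403] (array([ 0.0336, -0.0227, -0.1338]), array([2.55, 7.47, 2.49]))
35 0.006 [ 0.52462763 -0.00231388  0.10491491] (array([ 0.0673, -0.0296, -0.183 ]), array([2.55, 7.47, 2.49]))
40 0.066 [0.48642769 0.00545798 0.15055893] (array([ 0.0291, -0.0218, -0.1373]), array([1.44, 2.59, 2.53]))
40 0.006 [ 0.5242207  -0.00223109  0.10459627] (array([ 0.0669, -0.0295, -0.1833]), array([1.44, 2.59, 2.53]))
```

{"op": "move_arm", "data": {"dp": [[0.006, -0.003, -0.027], [0.006, -0.003, -0.027], [0.006, -0.003, -0.027], [0.006, -0.003, -0.027], [0, 0, 0]], "turn": [[0.3, 0.6, 0.6], [0.3, 0.6, 0.6], [0.3, 0.6, 0.6], [0.3, 0.6, 0.6], [0, 0, 0]]}}

```text
clock: 1.82
ee_pos: [0.4855, 0.0367, 0.2405]
ee_rot: [[0.756, -0.202, 0.623], [-0.147, -0.979, -0.139], [0.638, 0.013, -0.77]]
ft_force: [0.2, 0.7, 0.2]
gripper_width: 0.0599
gripper_force: 0.0
```

```bash
python3 - <<'E'
from h import *
s=env.state();print(s["q"],s["ee_pos"],s["ft_force"],np.abs(s["joint_velocities"]).max())
for tl in(35,40):
    G=goal(np.radians(-11.6),np.radians(tl));h=np.array([.529,-.001,.1])
    for k in(.066,.006):print(tl,k,delta(h-k*G[:,2],G))
E
```

```text
[ 0.00590677 -0.08101263 -1.0472464   2.0513341  -0.16121525 -0.63982359] [0.48550733 0.03667402 0.24045534] [0.19729345 0.73638314 0.23307595] 0.06282265225279476
35 0.066 (array([ 0.0064, -0.0301, -0.0864]), array([1.67, 4.4 , 0.02]))
35 0.006 (array([ 0.0401, -0.037 , -0.1355]), array([1.67, 4.4 , 0.02]))
40 0.066 (array([ 0.0019, -0.0291, -0.0899]), array([ 0.66, -0.49,  0.05]))
40 0.006 (array([ 0.0397, -0.0369, -0.1359]), array([ 0.66, -0.49,  0.05]))
```

```bash
cat > fk.py <<'E'
import numpy as np
from scipy.spatial.transform import Rotation as R
rx=lambda a:R.from_euler('x',a).as_matrix();ry=lambda a:R.from_euler('y',a).as_matrix();rz=lambda a:R.from_euler('z',a).as_matrix()
A=dict(q=[1.42163450,.385523092,.00662096,-.000508952,-1.19402077,-.258591909],p=[.24760643,.57324959,.24647638],
 R=np.array([[.917939452,-.396719735,-.000784],[-.3967205,-.917937205,-.00203],[.0000867,.002177,-.9999976]]))
def rots(q,s4,s6):
    R1=rz(q[0]);R2=R1@ry(q[1]);R3=R2@ry(-q[2]);R4=R3@rx(s4*q[3]);R5=R4@ry(-q[4]);R6=R5@rx(s6*q[5]);return R1,R2,R3,R4,R5,R6
def C(s4,s6): return rots(A["q"],s4,s6)[5].T@A["R"]
def basis(q,s4,s6): # linear in params: r0,l1,h | a2 | a3x,a3z | l5,d | 
    R1,R2,R3,R4,R5,R6=rots(q,s4,s6)
    return np.c_[R1[:,1],[0,0,1],R2[:,2],R3[:,0],R3[:,2],R4[:,1],R5[:,0]]
E
python3 - <<'E'
from fk import *
from plant import env
s=env.state()
S=[A,dict(q=[.36023154,-.19760089,-1.06808559,1.46164798,-.39469808,-.32293313],p=[.45658778,.03841502,.28808479],R=np.array([[.717,-.219,.661],[-.151,-.976,-.159],[.68,.014,-.733]])),dict(q=s["q"],p=s["ee_pos"],R=s["ee_rot"])]
for s4 in(1,-1):
  for s6 in(1,-1):
    print(s4,s6,[round(np.degrees(R.from_matrix((rots(x["q"],s4,s6)[5]@C(s4,s6)).T@x["R"]).magnitude()),2) for x in S])
    M=np.vstack([basis(x["q"],s4,s6) for x in S]);b=np.hstack([x["p"] for x in S]);w,res,rk,sv=np.linalg.lstsq(M,b,rcond=None);print(w.round(3),np.abs(M@w-b).max().round(4),sv.round(3))
E
```

```text
1 1 [np.float64(0.0), np.float64(160.75), np.float64(168.1)]
[-0.133 -0.4    0.807  0.164  0.373 -0.032  0.323] 0.1063 [3.355 2.198 1.732 1.172 0.649 0.337 0.057]
1 -1 [np.float64(0.0), np.float64(167.55), np.float64(124.91)]
[-0.133 -0.4    0.807  0.164  0.373 -0.032  0.323] 0.1063 [3.355 2.198 1.732 1.172 0.649 0.337 0.057]
-1 1 [np.float64(0.0), np.float64(7.35), np.float64(43.69)]
[-0.     0.161  0.565  0.422  0.    -0.16   0.281] 0.0 [3.355 2.198 1.732 1.172 0.649 0.337 0.057]
-1 -1 [np.float64(0.0), np.float64(0.03), np.float64(0.0)]
[-0.     0.161  0.565  0.422  0.    -0.16   0.281] 0.0 [3.355 2.198 1.732 1.172 0.649 0.337 0.057]
```

```bash
cat >> fk.py <<'E'
W=np.array([0,.161,.565,.422,0,-.16,.281]);CC=C(-1,-1)
lo=np.array([-3.14,-1.21,-1.07,-3.16,-2.99,-3.1])+.03;lo[4]=-2.96;hi=np.array([3.14,2.06,1.41,2.05,-.16,3.1])-.03
def fk(q): return basis(q,-1,-1)@W, rots(q,-1,-1)[5]@CC
from scipy.optimize import least_squares
def ik(p,G,q0):
    def f(q):
        a,b=fk(q);return np.r_[(a-p)*3,R.from_matrix(b.T@G).as_rotvec()]
    r=least_squares(f,np.clip(q0,lo+1e-3,hi-1e-3),bounds=(lo,hi));return r.x,np.abs(r.fun).max()
E
python3 - <<'E'
from h import *; import fk
rng=np.random.default_rng(0);h=np.array([.529,-.001,.1])
for tl in(32,40,48):
    G=goal(np.radians(-11.7),np.radians(tl));G2=G@np.diag([-1,-1,1])
    for nm,g in(("a",G),("b",G2)):
        sols=[]
        for i in range(25):
            q,e=fk.ik(h-.006*G[:,2],g,rng.uniform(fk.lo,fk.hi))
            if e<1e-4 and not any(np.abs(q-s).max()<.02 for s in sols):
                sols.append(q);out=[]
                for dp in(-.06*G[:,2],[0,0,.03],[0,0,.06]):
                    qq,e=fk.ik(h-.006*G[:,2]+dp,g,q);out.append((e<1e-4,round(np.abs(qq-q).max(),2)))
                print(tl,nm,q.round(2),out)
E
```

```text
48 a [-0.37  0.3  -0.89 -2.87 -0.47 -1.7 ] [(np.True_, np.float64(0.19)), (np.True_, np.float64(0.16)), (np.False_, np.float64(0.28))]
48 b [-0.37  0.3  -0.89 -2.87 -0.47  1.44] [(np.True_, np.float64(0.19)), (np.True_, np.float64(0.16)), (np.False_, np.float64(0.28))]
```

```bash
python3 - <<'E'
from h import *; import fk
rng=np.random.default_rng(1);h=np.array([.529,-.001,.1])
for dy in(-8,-4,0,4,8):
  for tl in(26,30,34,38,42,46,50,54):
    G=goal(np.radians(-11.7+dy),np.radians(tl));pg=h-.006*G[:,2];best=[]
    for seed in([-.37,.3,-.89,-2.87,-.47,-1.7],[.2,.3,-.8,1.5,-.4,-.3],[.2,.3,-.8,.3,-.4,-.3],[-.3,.3,-.8,-1.5,-.4,-1],[.2,.3,-.8,1.9,-.4,-.9]):
        q,e=fk.ik(pg,G,seed)
        if e<1e-4 and not any(abs(q-b).max()<.02 for b in best):
            best.append(q);ok=[]
            for dz in(-.06,.03,.045,.06,.07):
                qq,e=fk.ik(pg+(dz*G[:,2] if dz<0 else [0,0,dz]),G,q);ok.append(int(e<1e-4))
            print(dy,tl,q.round(2),ok)
E
```

```text
-4 42 [-0.33  0.27 -0.87 -3.02 -0.31 -1.64] [0, 0, 0, 0, 0]
-4 46 [-0.33  0.3  -0.93 -3.05 -0.46 -1.61] [1, 1, 1, 0, 0]
-4 50 [-0.33  0.33 -0.98 -3.06 -0.61 -1.6 ] [1, 1, 1, 1, 1]
-4 54 [-0.34  0.38 -1.02 -3.07 -0.77 -1.59] [0, 1, 1, 1, 1]
0 46 [-0.36  0.29 -0.86 -2.84 -0.39 -1.74] [0, 1, 0, 0, 0]
0 50 [-0.37  0.32 -0.92 -2.89 -0.55 -1.67] [1, 1, 1, 1, 0]
0 54 [-0.39  0.37 -0.98 -2.92 -0.72 -1.63] [1, 1, 1, 1, 1]
4 46 [-0.35  0.27 -0.76 -2.59 -0.3  -1.95] [0, 0, 0, 0, 0]
4 50 [-0.39  0.31 -0.86 -2.71 -0.49 -1.78] [1, 1, 1, 0, 0]
4 54 [-0.42  0.36 -0.93 -2.77 -0.67 -1.7 ] [1, 1, 1, 1, 1]
8 46 [-0.27  0.26 -0.64 -2.24 -0.19 -2.32] [0, 0, 0, 0, 0]
8 50 [-0.39  0.3  -0.78 -2.52 -0.43 -1.94] [1, 1, 0, 0, 0]
8 54 [-0.44  0.35 -0.87 -2.61 -0.62 -1.79] [1, 1, 1, 1, 1]
```

```bash
cat > plan.py <<'E'
from h import *; import fk
vmax=.65*np.array([2.79,2.79,3.14,3.14,3.14,3.14])/12
def rows(q0,q1):
    d=q1-q0;n=1
    while True:
        qs=[q0+d*i/n for i in range(n+1)];P=[fk.fk(q) for q in qs]
        t=[(P[i+1][0]-P[i][0],np.degrees((R.from_matrix(P[i+1][1])*R.from_matrix(P[i][1]).inv()).as_rotvec())) for i in range(n)]
        if all(np.linalg.norm(a)<.038 and np.linalg.norm(b)<6.6 for a,b in t) and (np.abs(d/n)<vmax).all(): return t,qs
        n+=1
def show(t,qs):
    for i in range(0,len(t),5):
        print("dp",[[round(float(v),3) for v in a] for a,b in t[i:i+5]]);print("turn",[[round(float(v),1) for v in b] for a,b in t[i:i+5]])
        q=qs[min(i+5,len(t))];p,g=fk.fk(q);print("  ->",q.round(2),"tcp",p.round(3),"z",g[:,2].round(2))
yaw=np.radians(-12.7);G=goal(yaw,np.radians(52));ys=-G[:,1]
h=np.array([.529,-.001,.1])
E
python3 - <<'E'
from plan import *
s=env.state();q0=s["q"];gs=[-.37,.33,-.95,-2.95,-.6,-1.65]
qg,e=fk.ik(h-.006*G[:,2],G,gs);print("g",qg.round(2),e)
qp,e=fk.ik(h-.086*G[:,2],G,qg);print("p",qp.round(2),e)
for a in(.1,.2,.3):
    ql,e=fk.ik(h-.086*G[:,2]+a*ys,G,qp);print(a,ql.round(2),e)
ql,e=fk.ik(h-.086*G[:,2]+.2*ys,G,qp)
for q in(q0,[.5,.1,-.7,0,-.7,-1],[.45,.1,-.8,-1.5,-.6,-1.3],ql): p,g=fk.fk(q);print(np.round(q,2),p.round(3),g[:,2].round(2))
E
```

```text
g [-0.37  0.35 -0.97 -2.95 -0.65 -1.63] 4.014089061143977e-11
p [-0.39  0.1  -1.   -2.82 -0.44 -1.75] 1.1676886547187857e-14
0.1 [-0.13  0.16 -1.03 -3.13 -0.52 -1.63] 0.0741419825530955
0.2 [ 0.03  0.21 -0.93 -3.13 -0.45 -1.74] 0.19761775984705618
0.3 [ 0.18  0.28 -0.78 -3.13 -0.35 -1.84] 0.30507159327765365
[ 0.01 -0.08 -1.05  2.05 -0.16 -0.64] [0.485 0.037 0.241] [ 0.62 -0.14 -0.77]
[ 0.5  0.1 -0.7  0.  -0.7 -1. ] [0.402 0.037 0.14 ] [ 0.06  0.03 -1.  ]
[ 0.45  0.1  -0.8  -1.5  -0.6  -1.3 ] [0.232 0.275 0.105] [ 0.19  0.72 -0.67]
[ 0.03  0.21 -0.93 -3.13 -0.45 -1.74] [0.508 0.175 0.153] [ 0.78  0.03 -0.63]
```

```bash
cat > go.py <<'E'
from plan import *
import sys
qg,e=fk.ik(h-.006*G[:,2],G,[-.37,.33,-.95,-2.95,-.6,-1.65])
qp,e=fk.ik(h-.086*G[:,2],G,qg)
A=np.array([.35,-.02,-.6,0,-.75,-1]);Bm=np.array([.3,-.02,-.75,-1.5,-.6,-1.4]);B=np.r_[.2,qp[1:]]
WP=[A,Bm,B,qp]
E
python3 - <<'E'
from go import *
q=env.state()["q"]
for w in WP:
    t,qs=rows(q,w);print("seg",len(t));show(t,qs);q=w
E
```

```text
seg 20
dp [[0.015, -0.016, 0.015], [0.012, -0.016, 0.013], [0.01, -0.016, 0.012], [0.007, -0.016, 0.01], [0.005, -0.015, 0.008]]
turn [[2.8, -1.9, -5.5], [2.9, -1.8, -5.5], [3.0, -1.6, -5.4], [3.1, -1.4, -5.4], [3.2, -1.2, -5.4]]
  -> [ 0.09 -0.07 -0.94  1.54 -0.31 -0.73] tcp [ 0.534 -0.042  0.299] z [ 0.63 -0.25 -0.73]
dp [[0.003, -0.014, 0.006], [0.001, -0.013, 0.004], [-0.001, -0.011, 0.001], [-0.003, -0.009, -0.001], [-0.004, -0.007, -0.003]]
turn [[3.3, -1.0, -5.3], [3.4, -0.7, -5.3], [3.5, -0.5, -5.2], [3.6, -0.3, -5.1], [3.7, -0.1, -5.0]]
  -> [ 0.18 -0.05 -0.82  1.03 -0.46 -0.82] tcp [ 0.53  -0.096  0.306] z [ 0.54 -0.28 -0.79]
dp [[-0.005, -0.005, -0.005], [-0.007, -0.002, -0.006], [-0.008, 0.001, -0.008], [-0.008, 0.004, -0.009], [-0.009, 0.007, -0.01]]
turn [[3.8, 0.2, -4.9], [3.9, 0.4, -4.8], [4.0, 0.6, -4.7], [4.1, 0.9, -4.5], [4.2, 1.1, -4.4]]
  -> [ 0.26 -0.04 -0.71  0.51 -0.6  -0.91] tcp [ 0.493 -0.092  0.269] z [ 0.39 -0.18 -0.9 ]
dp [[-0.01, 0.01, -0.01], [-0.01, 0.013, -0.01], [-0.011, 0.016, -0.01], [-0.011, 0.02, -0.009], [-0.012, 0.023, -0.008]]
turn [[4.3, 1.3,
[... 2182 characters left out ...]
0.156] z [ 0.73  0.33 -0.6 ]
dp [[0.007, -0.007, -0.003]]
turn [[2.6, 2.6, -5.4]]
  -> [ 0.2   0.1  -1.   -2.82 -0.44 -1.75] tcp [0.377 0.27  0.153] z [ 0.73  0.28 -0.62]
seg 8
dp [[0.019, -0.029, 0.0], [0.017, -0.03, -0.0], [0.014, -0.031, 0.0], [0.012, -0.032, 0.0], [0.01, -0.033, 0.0]]
turn [[-0.0, 0.0, -4.2], [0.0, -0.0, -4.2], [0.0, 0.0, -4.2], [-0.0, -0.0, -4.2], [0.0, 0.0, -4.2]]
  -> [-0.17  0.1  -1.   -2.82 -0.44 -1.75] tcp [0.448 0.115 0.153] z [ 0.79  0.   -0.62]
dp [[0.007, -0.033, 0.0], [0.005, -0.034, -0.0], [0.002, -0.034, 0.0]]
turn [[0.0, 0.0, -4.2], [-0.0, 0.0, -4.2], [0.0, -0.0, -4.2]]
  -> [-0.39  0.1  -1.   -2.82 -0.44 -1.75] tcp [0.463 0.014 0.153] z [ 0.77 -0.17 -0.62]
```

```bash
sed -i 's/^A=.*/A=np.array([.85,-.05,-.65,0,-.75,-.9]);Bm=np.array([.5,-.02,-.75,-1.5,-.6,-1.4]);B=np.r_[.2,qp[1:]]/; s/^WP=.*/Z=np.r_[.65,-.08,-1.0,1.9,-.25,-.65];WP=[Z,A,Bm,B,qp]/' go.py
python3 - <<'E'
from go import *
q=env.state()["q"]
for w in WP[:2]:
    t,qs=rows(q,w);print("seg",len(t));show(t,qs);q=w
for w in WP[2:4]:
    t,qs=rows(q,w);print("seg",len(t),[(fk.fk(x)[0].round(2)) for x in qs[::4]]);q=w
print(ray("top",125,300,z=.1),ray("top",180,300,z=.1))
E
```

```text
seg 8
dp [[0.0, 0.033, 0.005], [-0.002, 0.034, 0.005], [-0.005, 0.034, 0.005], [-0.007, 0.034, 0.005], [-0.01, 0.033, 0.004]]
turn [[0.2, -0.6, 3.3], [0.3, -0.6, 3.3], [0.3, -0.6, 3.3], [0.4, -0.5, 3.3], [0.4, -0.5, 3.3]]
  -> [ 0.41 -0.08 -1.02  1.96 -0.22 -0.65] tcp [0.461 0.204 0.264] z [ 0.67  0.07 -0.74]
dp [[-0.012, 0.033, 0.004], [-0.015, 0.032, 0.004], [-0.017, 0.031, 0.004]]
turn [[0.4, -0.4, 3.3], [0.5, -0.4, 3.3], [0.5, -0.3, 3.3]]
  -> [ 0.65 -0.08 -1.    1.9  -0.25 -0.65] tcp [0.418 0.3   0.277] z [ 0.66  0.21 -0.72]
seg 19
dp [[0.017, -0.011, 0.011], [0.015, -0.012, 0.009], [0.013, -0.013, 0.007], [0.011, -0.013, 0.005], [0.009, -0.014, 0.003]]
turn [[3.2, 0.5, -5.4], [3.2, 0.7, -5.3], [3.1, 0.8, -5.3], [3.1, 1.0, -5.3], [3.1, 1.2, -5.2]]
  -> [ 0.7  -0.07 -0.91  1.4  -0.38 -0.72] tcp [0.482 0.237 0.312] z [ 0.68  0.09 -0.73]
dp [[0.006, -0.014, 0.001], [0.004, -0.013, -0.001], [0.002, -0.012, -0.003], [-0.001, -0.011, -0.005], [-0.003, -0.01, -0.006]]
turn [[3.0, 1.4, -5.2], [3.0, 1.6, -5.1], [3.0, 1.8, -5.0], [3.0, 2.0, -4.9], [2.9, 2.2, -4.8]]
  -> [ 0.76 -0.06 -0.82
[... 328 characters left out ...]
.85] tcp [0.443 0.155 0.252] z [ 0.37  0.04 -0.93]
dp [[-0.015, 0.003, -0.011], [-0.017, 0.005, -0.01], [-0.019, 0.008, -0.01], [-0.02, 0.01, -0.009]]
turn [[2.8, 3.4, -4.0], [2.8, 3.6, -3.8], [2.8, 3.8, -3.7], [2.8, 4.0, -3.5]]
  -> [ 0.85 -0.05 -0.65 -0.   -0.75 -0.9 ] tcp [0.372 0.181 0.213] z [ 0.14  0.16 -0.98]
seg 20 [array([0.37, 0.18, 0.21]), array([0.32, 0.18, 0.17]), array([0.28, 0.2 , 0.15]), array([0.25, 0.23, 0.14]), array([0.24, 0.27, 0.15]), array([0.25, 0.3 , 0.16])]
seg 18 [array([0.25, 0.3 , 0.16]), array([0.26, 0.32, 0.16]), array([0.28, 0.33, 0.17]), array([0.32, 0.32, 0.16]), array([0.36, 0.29, 0.16])]
[0.42840767 0.60359284 0.1       ] [0.41192638 0.44731135 0.1       ]
```

{"op": "move_arm", "data": {"dp": [[0, 0.033, 0.005], [-0.002, 0.034, 0.005], [-0.005, 0.034, 0.005], [-0.007, 0.034, 0.005], [-0.01, 0.033, 0.004]], "turn": [[0.2, -0.6, 3.3], [0.3, -0.6, 3.3], [0.3, -0.6, 3.3], [0.4, -0.5, 3.3], [0.4, -0.5, 3.3]]}}

```text
clock: 2.23
ee_pos: [0.4596, 0.21, 0.2667]
ee_rot: [[0.733, 0.097, 0.673], [0.059, -0.995, 0.079], [0.677, -0.018, -0.736]]
ft_force: [-0.1, -0.3, -0.3]
gripper_width: 0.06
gripper_force: 0.0
```

{"op": "move_arm", "data": {"dp": [[-0.012, 0.033, 0.004], [-0.015, 0.032, 0.004], [-0.017, 0.031, 0.004], [0, 0, 0]], "turn": [[0.4, -0.4, 3.3], [0.5, -0.4, 3.3], [0.5, -0.3, 3.3], [0, 0, 0]]}}

```text
clock: 2.57
ee_pos: [0.4132, 0.3082, 0.2787]
ee_rot: [[0.7, 0.274, 0.66], [0.172, -0.961, 0.217], [0.694, -0.039, -0.719]]
ft_force: [-1.4, 0.3, 0.2]
gripper_width: 0.06
gripper_force: 0.0
```

```bash
cat > st.py <<'E'
from go import *
i=int(sys.argv[1]);q=env.state()["q"];print(q.round(3),env.state()["ft_force"].round(1))
t,qs=rows(q,WP[i]);show(t,qs)
E
python3 st.py 1
```

```text
[ 0.683 -0.079 -0.997  1.876 -0.264 -0.64 ] [-1.4  0.3  0.2]
dp [[0.017, -0.011, 0.01], [0.015, -0.012, 0.008], [0.013, -0.013, 0.006], [0.011, -0.014, 0.005], [0.009, -0.014, 0.003]]
turn [[3.2, 0.6, -5.4], [3.1, 0.8, -5.4], [3.1, 0.9, -5.3], [3.1, 1.1, -5.3], [3.0, 1.3, -5.3]]
  -> [ 0.73 -0.07 -0.91  1.38 -0.39 -0.71] tcp [0.478 0.244 0.312] z [ 0.67  0.1  -0.73]
dp [[0.006, -0.014, 0.001], [0.004, -0.014, -0.001], [0.002, -0.013, -0.003], [-0.0, -0.012, -0.005], [-0.003, -0.01, -0.006]]
turn [[3.0, 1.5, -5.2], [3.0, 1.7, -5.1], [2.9, 1.8, -5.1], [2.9, 2.0, -5.0], [2.9, 2.2, -4.9]]
  -> [ 0.77 -0.06 -0.81  0.89 -0.52 -0.78] tcp [0.487 0.181 0.297] z [ 0.57  0.02 -0.82]
dp [[-0.005, -0.009, -0.008], [-0.007, -0.007, -0.009], [-0.009, -0.005, -0.01], [-0.011, -0.003, -0.01], [-0.013, -0.0, -0.01]]
turn [[2.9, 2.4, -4.8], [2.8, 2.6, -4.7], [2.8, 2.8, -4.5], [2.8, 3.0, -4.4], [2.8, 3.2, -4.2]]
  -> [ 0.81 -0.06 -0.72  0.4  -0.65 -0.85] tcp [0.441 0.158 0.251] z [ 0.36  0.05 -0.93]
dp [[-0.015, 0.002, -0.01], [-0.017, 0.005, -0.01], [-0.018, 0.007, -0.009], [-0.019, 0.01, -0.008]]
turn [[2.8, 3.4, -4.1], [2.8, 3.6, -3.9], [2.8, 3.7, -3.7], [2.8, 3.9, -3.6]]
  -> [ 0.85 -0.05 -0.65 -0.   -0.75 -0.9 ] tcp [0.372 0.181 0.213] z [ 0.14  0.16 -0.98]
```

{"op": "move_arm", "data": {"dp": [[0.017, -0.011, 0.01], [0.015, -0.012, 0.008], [0.013, -0.013, 0.006], [0.011, -0.014, 0.005], [0.009, -0.014, 0.003]], "turn": [[3.2, 0.6, -5.4], [3.1, 0.8, -5.4], [3.1, 0.9, -5.3], [3.1, 1.1, -5.3], [3.0, 1.3, -5.3]]}}

```text
clock: 2.98
ee_pos: [0.4813, 0.2392, 0.3103]
ee_rot: [[0.711, -0.21, 0.671], [-0.358, -0.93, 0.088], [0.606, -0.303, -0.736]]
ft_force: [0.0, -0.7, 0.5]
gripper_width: 0.0601
gripper_force: 0.0
```

{"op": "move_arm", "data": {"dp": [[0.006, -0.014, 0.001], [0.004, -0.014, -0.001], [0.002, -0.013, -0.003], [0, -0.012, -0.005], [-0.003, -0.01, -0.006]], "turn": [[3.0, 1.5, -5.2], [3.0, 1.7, -5.1], [2.9, 1.8, -5.1], [2.9, 2.0, -5.0], [2.9, 2.2, -4.9]]}}

```text
clock: 3.4
ee_pos: [0.4899, 0.1762, 0.2957]
ee_rot: [[0.536, -0.629, 0.564], [-0.766, -0.643, 0.01], [0.356, -0.437, -0.826]]
ft_force: [0.6, 0.1, 0.4]
gripper_width: 0.0598
gripper_force: 0.0
```

{"op": "move_arm", "data": {"dp": [[-0.005, -0.009, -0.008], [-0.007, -0.007, -0.009], [-0.009, -0.005, -0.01], [-0.011, -0.003, -0.01], [-0.013, 0, -0.01]], "turn": [[2.9, 2.4, -4.8], [2.8, 2.6, -4.7], [2.8, 2.8, -4.5], [2.8, 3.0, -4.4], [2.8, 3.2, -4.2]]}}

```text
clock: 3.82
ee_pos: [0.4442, 0.1526, 0.2483]
ee_rot: [[0.234, -0.906, 0.352], [-0.971, -0.235, 0.042], [0.044, -0.351, -0.935]]
ft_force: [0.0, -0.7, 1.1]
gripper_width: 0.0599
gripper_force: 0.0
```

{"op": "move_arm", "data": {"dp": [[-0.015, 0.002, -0.01], [-0.017, 0.005, -0.01], [-0.018, 0.007, -0.009], [-0.019, 0.01, -0.008]], "turn": [[2.8, 3.4, -4.1], [2.8, 3.6, -3.9], [2.8, 3.7, -3.7], [2.8, 3.9, -3.6]]}}

```text
clock: 4.15
ee_pos: [0.3748, 0.177, 0.2115]
ee_rot: [[-0.047, -0.99, 0.131], [-0.984, 0.068, 0.164], [-0.172, -0.121, -0.978]]
ft_force: [-0.6, -0.3, -0.2]
gripper_width: 0.0596
gripper_force: 0.0
```

```bash
python3 st.py 2
```

```text
[ 0.826 -0.04  -0.632 -0.022 -0.768 -0.87 ] [-0.6 -0.3 -0.2]
dp [[-0.013, -0.001, -0.011], [-0.013, 0.0, -0.01], [-0.012, 0.002, -0.009], [-0.012, 0.003, -0.008], [-0.012, 0.004, -0.007]]
turn [[2.6, 2.8, -4.8], [2.6, 2.8, -4.9], [2.6, 2.7, -4.9], [2.5, 2.7, -4.9], [2.5, 2.7, -5.0]]
  -> [ 0.74 -0.04 -0.66 -0.39 -0.73 -1.  ] tcp [0.313 0.184 0.166] z [ 0.01  0.35 -0.94]
dp [[-0.011, 0.005, -0.006], [-0.011, 0.005, -0.005], [-0.01, 0.006, -0.004], [-0.009, 0.007, -0.003], [-0.008, 0.008, -0.002]]
turn [[2.5, 2.8, -5.0], [2.5, 2.8, -5.0], [2.4, 2.8, -5.0], [2.4, 2.8, -5.1], [2.4, 2.8, -5.1]]
  -> [ 0.66 -0.03 -0.69 -0.76 -0.68 -1.13] tcp [0.265 0.215 0.144] z [-0.01  0.55 -0.84]
dp [[-0.007, 0.008, -0.001], [-0.006, 0.009, -0.001], [-0.005, 0.009, 0.0], [-0.004, 0.009, 0.001], [-0.002, 0.009, 0.002]]
turn [[2.4, 2.8, -5.1], [2.4, 2.8, -5.1], [2.5, 2.8, -5.1], [2.5, 2.8, -5.1], [2.5, 2.9, -5.1]]
  -> [ 0.58 -0.03 -0.72 -1.13 -0.64 -1.27] tcp [0.241 0.259 0.145] z [ 0.08  0.7  -0.71]
dp [[-0.001, 0.009, 0.002], [-0.0, 0.009, 0.003], [0.001, 0.009, 0.004], [0.002, 0.008, 0.004], [0.004, 0.008, 0.005]]
turn [[2.5, 2.9, -5.1], [2.5, 2.9, -5.0], [2.6, 2.9, -5.0], [2.6, 2.9, -5.0], [2.7, 2.9, -5.0]]
  -> [ 0.5  -0.02 -0.75 -1.5  -0.6  -1.4 ] tcp [0.247 0.303 0.163] z [ 0.25  0.78 -0.58]
```

{"op": "move_arm", "data": {"dp": [[-0.013, -0.001, -0.011], [-0.013, 0, -0.01], [-0.012, 0.002, -0.009], [-0.012, 0.003, -0.008], [-0.012, 0.004, -0.007]], "turn": [[2.6, 2.8, -4.8], [2.6, 2.8, -4.9], [2.6, 2.7, -4.9], [2.5, 2.7, -4.9], [2.5, 2.7, -5.0]]}}

```text
clock: 4.57
ee_pos: [0.3133, 0.1848, 0.1666]
ee_rot: [[-0.5, -0.866, 0.011], [-0.809, 0.471, 0.352], [-0.31, 0.167, -0.936]]
ft_force: [0.4, -0.4, 0.6]
gripper_width: 0.0601
gripper_force: 0.0
```

{"op": "move_arm", "data": {"dp": [[-0.011, 0.005, -0.006], [-0.011, 0.005, -0.005], [-0.01, 0.006, -0.004], [-0.009, 0.007, -0.003], [-0.008, 0.008, -0.002]], "turn": [[2.5, 2.8, -5.0], [2.5, 2.8, -5.0], [2.4, 2.8, -5.0], [2.4, 2.8, -5.1], [2.4, 2.8, -5.1]]}}

```text
clock: 4.98
ee_pos: [0.2643, 0.2158, 0.1468]
ee_rot: [[-0.855, -0.519, -0.009], [-0.439, 0.714, 0.545], [-0.276, 0.47, -0.839]]
ft_force: [-0.1, 0.1, 0.3]
gripper_width: 0.0598
gripper_force: 0.0
```

{"op": "move_arm", "data": {"dp": [[-0.007, 0.008, -0.001], [-0.006, 0.009, -0.001], [-0.005, 0.009, 0], [-0.004, 0.009, 0.001], [-0.002, 0.009, 0.002]], "turn": [[2.4, 2.8, -5.1], [2.4, 2.8, -5.1], [2.5, 2.8, -5.1], [2.5, 2.8, -5.1], [2.5, 2.9, -5.1]]}}

```text
clock: 5.4
ee_pos: [0.2403, 0.2599, 0.148]
ee_rot: [[-0.996, -0.045, 0.078], [0.023, 0.715, 0.699], [-0.087, 0.698, -0.711]]
ft_force: [-0.7, -1.0, -0.1]
gripper_width: 0.0599
gripper_force: 0.0
```

{"op": "move_arm", "data": {"dp": [[-0.001, 0.009, 0.002], [0, 0.009, 0.003], [0.001, 0.009, 0.004], [0.002, 0.008, 0.004], [0.004, 0.008, 0.005]], "turn": [[2.5, 2.9, -5.1], [2.5, 2.9, -5.0], [2.6, 2.9, -5.0], [2.6, 2.9, -5.0], [2.7, 2.9, -5.0]]}}

```text
clock: 5.82
ee_pos: [0.2466, 0.3029, 0.1662]
ee_rot: [[-0.878, 0.413, 0.24], [0.429, 0.462, 0.776], [0.21, 0.785, -0.583]]
ft_force: [-0.9, 0.2, -0.1]
gripper_width: 0.0599
gripper_force: 0.0
```

```bash
python3 st.py 3
```

```text
[ 0.522 -0.036 -0.743 -1.47  -0.589 -1.457] [-0.9  0.2 -0.1]
dp [[0.0, 0.005, -0.001], [0.002, 0.005, -0.0], [0.003, 0.004, 0.0], [0.004, 0.004, 0.0], [0.005, 0.003, 0.0]]
turn [[2.2, 3.2, -4.8], [2.2, 3.2, -4.8], [2.2, 3.1, -4.9], [2.2, 3.1, -4.9], [2.2, 3.1, -4.9]]
  -> [ 0.43  0.   -0.81 -1.85 -0.55 -1.54] tcp [0.26  0.323 0.166] z [ 0.42  0.74 -0.52]
dp [[0.006, 0.002, 0.0], [0.007, 0.001, 0.0], [0.008, 0.0, 0.0], [0.008, -0.001, 0.0], [0.009, -0.002, -0.0]]
turn [[2.2, 3.0, -5.0], [2.2, 3.0, -5.0], [2.2, 2.9, -5.1], [2.2, 2.9, -5.1], [2.2, 2.8, -5.2]]
  -> [ 0.34  0.04 -0.88 -2.22 -0.51 -1.62] tcp [0.298 0.325 0.167] z [ 0.59  0.62 -0.52]
dp [[0.009, -0.003, -0.0], [0.01, -0.004, -0.001], [0.01, -0.005, -0.001], [0.01, -0.006, -0.002], [0.01, -0.007, -0.002]]
turn [[2.2, 2.8, -5.2], [2.2, 2.7, -5.2], [2.2, 2.6, -5.3], [2.2, 2.6, -5.3], [2.2, 2.5, -5.4]]
  -> [ 0.25  0.07 -0.95 -2.6  -0.47 -1.7 ] tcp [0.347 0.299 0.161] z [ 0.71  0.42 -0.57]
dp [[0.01, -0.009, -0.002], [0.01, -0.01, -0.003], [0.009, -0.011, -0.003]]
turn [[2.2, 2.4, -5.4], [2.2, 2.4, -5.4], [2.2, 2.3, -5.5]]
  -> [ 0.2   0.1  -1.   -2.82 -0.44 -1.75] tcp [0.377 0.27  0.153] z [ 0.73  0.28 -0.62]
```

{"op": "move_arm", "data": {"dp": [[0, 0.005, -0.001], [0.002, 0.005, 0], [0.003, 0.004, 0], [0.004, 0.004, 0], [0.005, 0.003, 0]], "turn": [[2.2, 3.2, -4.8], [2.2, 3.2, -4.8], [2.2, 3.1, -4.9], [2.2, 3.1, -4.9], [2.2, 3.1, -4.9]]}}

```text
clock: 6.23
ee_pos: [0.2609, 0.3238, 0.1652]
ee_rot: [[-0.539, 0.733, 0.415], [0.666, 0.069, 0.743], [0.516, 0.676, -0.525]]
ft_force: [0.1, -0.6, -0.5]
gripper_width: 0.0599
gripper_force: 0.0
```

{"op": "move_arm", "data": {"dp": [[0.006, 0.002, 0], [0.007, 0.001, 0], [0.008, 0, 0], [0.008, -0.001, 0], [0.009, -0.002, 0]], "turn": [[2.2, 3.0, -5.0], [2.2, 3.0, -5.0], [2.2, 2.9, -5.1], [2.2, 2.9, -5.1], [2.2, 2.8, -5.2]]}}

```text
clock: 6.65
ee_pos: [0.2991, 0.3237, 0.1651]
ee_rot: [[-0.07, 0.806, 0.587], [0.681, -0.391, 0.619], [0.729, 0.443, -0.522]]
ft_force: [-0.7, -0.5, -0.6]
gripper_width: 0.0601
gripper_force: 0.0
```

{"op": "move_arm", "data": {"dp": [[0.009, -0.003, 0], [0.01, -0.004, -0.001], [0.01, -0.005, -0.001], [0.01, -0.006, -0.002], [0.01, -0.007, -0.002]], "turn": [[2.2, 2.8, -5.2], [2.2, 2.7, -5.2], [2.2, 2.6, -5.3], [2.2, 2.6, -5.3], [2.2, 2.5, -5.4]]}}

```text
clock: 7.07
ee_pos: [0.3484, 0.2986, 0.1592]
ee_rot: [[0.379, 0.6, 0.704], [0.456, -0.783, 0.422], [0.805, 0.161, -0.571]]
ft_force: [-0.6, 0.7, 0.2]
gripper_width: 0.0601
gripper_force: 0.0
```

{"op": "move_arm", "data": {"dp": [[0.01, -0.009, -0.002], [0.01, -0.01, -0.003], [0.009, -0.011, -0.003]], "turn": [[2.2, 2.4, -5.4], [2.2, 2.4, -5.4], [2.2, 2.3, -5.5]]}}

```text
clock: 7.32
ee_pos: [0.3775, 0.2685, 0.1511]
ee_rot: [[0.577, 0.364, 0.731], [0.226, -0.931, 0.286], [0.785, 0.001, -0.62]]
ft_force: [-0.2, -0.9, -0.0]
gripper_width: 0.0602
gripper_force: 0.0
```

```bash
python3 st.py 4
```

```text
[ 0.197  0.096 -0.988 -2.806 -0.429 -1.767] [-0.2 -0.9 -0. ]
dp [[0.019, -0.028, 0.0], [0.017, -0.03, 0.0], [0.014, -0.031, 0.0], [0.012, -0.032, 0.0], [0.01, -0.033, 0.0]]
turn [[0.0, -0.0, -4.3], [0.0, -0.0, -4.3], [0.0, -0.0, -4.3], [0.0, -0.0, -4.3], [0.0, -0.0, -4.3]]
  -> [-0.17  0.1  -0.99 -2.82 -0.44 -1.76] tcp [0.449 0.115 0.152] z [ 0.79  0.   -0.62]
dp [[0.007, -0.033, 0.0], [0.005, -0.034, 0.0], [0.002, -0.034, 0.0]]
turn [[0.0, -0.0, -4.3], [-0.0, -0.0, -4.3], [-0.0, -0.0, -4.3]]
  -> [-0.39  0.1  -1.   -2.82 -0.44 -1.75] tcp [0.463 0.014 0.153] z [ 0.77 -0.17 -0.62]
```

{"op": "move_arm", "data": {"dp": [[0.019, -0.028, 0], [0.017, -0.03, 0], [0.014, -0.031, 0], [0.012, -0.032, 0], [0.01, -0.033, 0]], "turn": [[0, 0, -4.3], [0, 0, -4.3], [0, 0, -4.3], [0, 0, -4.3], [0, 0, -4.3]]}}

```text
clock: 7.73
ee_pos: [0.45, 0.1137, 0.1514]
ee_rot: [[0.618, -0.001, 0.786], [0.002, -1.0, -0.003], [0.786, 0.003, -0.618]]
ft_force: [0.6, 0.7, -0.0]
gripper_width: 0.0601
gripper_force: 0.0
```

{"op": "move_arm", "data": {"dp": [[0.007, -0.033, 0], [0.005, -0.034, 0], [0.002, -0.034, 0], [0, 0, 0]], "turn": [[0, 0, -4.3], [0, 0, -4.3], [0, 0, -4.3], [0, 0, 0]]}}

```text
clock: 8.07
ee_pos: [0.4649, 0.0106, 0.152]
ee_rot: [[0.601, -0.229, 0.766], [-0.139, -0.973, -0.182], [0.787, 0.003, -0.617]]
ft_force: [-0.1, 1.1, 0.0]
gripper_width: 0.0602
gripper_force: 0.0
```

```bash
python3 - <<'E'
from plan import *
import cv2
s=env.state();print(s["q"].round(3),s["ee_pos"],s["ft_force"].round(1))
c=env.get_calibration("wrist");p,d=env.grab_frame("wrist");cv2.imwrite("pics/w2.png",p);np.savez("pics/w2.npz",p=p,d=d,K=c["camera_matrix"],T=c["camera_from_world"])
K=c["camera_matrix"];T=c["camera_from_world"]
def pix(X):
    x=T[:3,:3]@X+T[:3,3];t=np.arctan2(np.hypot(*x[:2]),x[2]);return K[:2,2]+K[0,0]*t*x[:2]/np.hypot(*x[:2])
xs=np.array([np.cos(np.radians(-11.7)),np.sin(np.radians(-11.7)),0])
print("tip pred",pix(h+[0,0,.012]-.025*xs),"root",pix(h+[0,0,.012]+.033*xs))
print(delta(h-.006*G[:,2],G))
E
```

```text
[-0.394  0.1   -0.998 -2.844 -0.444 -1.738] [0.46487183 0.01058671 0.15202713] [-0.1  1.1  0. ]
tip pred [314.86329656 291.03582149] root [313.46883164 211.62188748]
(array([ 0.0602, -0.0121, -0.0479]), array([ 0.12, -0.21,  0.34]))
```

View pics/w2.png

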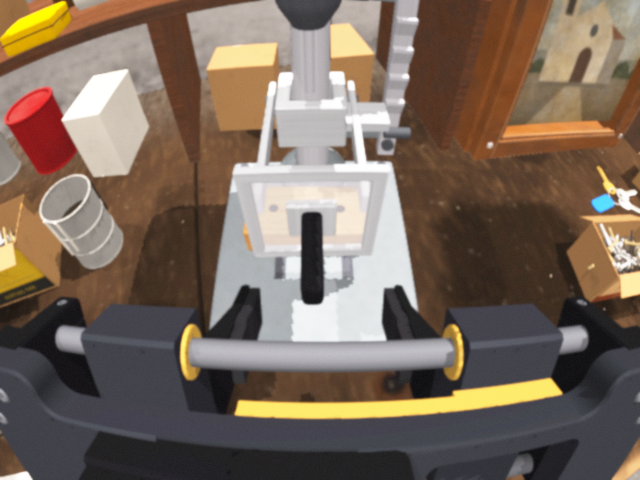

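The close view shows the bar from its tip at about (313,291) to its root at (312,212), which agrees with my estimate to about 1 mm. I'll go in now.

{"op": "move_arm", "data": {"dp": [[0.015, -0.003, -0.012], [0.015, -0.003, -0.012], [0.015, -0.003, -0.012], [0.015, -0.002, -0.012], [0, 0, 0]], "turn": [[0, 0, 0.1], [0, 0, 0.1], [0, 0, 0.1], [0, 0, 0], [0, 0, 0]]}}

```text
clock: 8.53
ee_pos: [0.5255, 0.0032, 0.1009]
ee_rot: [[0.607, -0.216, 0.765], [-0.133, -0.976, -0.171], [0.784, 0.002, -0.621]]
ft_force: [-0.5, -0.6, -0.1]
gripper_width: 0.06
gripper_force: 0.0
```

```bash
python3 - <<'E'
from plan import *
import cv2
s=env.state();print(s["q"].round(3),s["ee_pos"],s["ft_force"].round(1))
print(delta(h-.006*G[:,2],G))
p,d=env.grab_frame("wrist");cv2.imwrite("pics/w3.png",p[130:420,150:490])
E
```

```text
[-0.359  0.35  -0.965 -2.96  -0.648 -1.626] [0.52552    0.00322559 0.10085103] [-0.5 -0.6 -0.1]
(array([-0.0011, -0.0032,  0.0028]), array([ 0.02, -0.43, -0.2 ]))
```

View pics/w3.png

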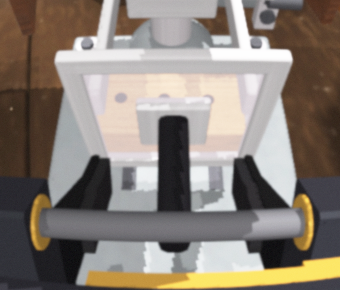

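{"op": "move_arm", "data": {"dp": [[-0.001, -0.001, 0.003], [0, 0, 0], [0, 0, 0], [0, 0, 0], [0, 0, 0]], "turn": [[0, 0, 0], [0, 0, 0], [0, 0, 0], [0, 0, 0], [0, 0, 0]], "claw": 0.0, "squeeze": 25}}

```text
clock: 9.0
ee_pos: [0.5226, 0.0013, 0.1068]
ee_rot: [[0.604, -0.219, 0.767], [-0.133, -0.976, -0.173], [0.786, 0.003, -0.618]]
ft_force: [0.2, -0.5, -0.4]
gripper_width: 0.0346
gripper_force: 0.0
```

{"op": "move_arm", "data": {"dp": [[0, 0, 0], [0, 0, 0], [0, 0, 0], [0, 0, 0]], "turn": [[0, 0, 0], [0, 0, 0], [0, 0, 0], [0, 0, 0]]}}

```text
clock: 9.33
ee_pos: [0.5231, 0.0028, 0.1061]
ee_rot: [[0.604, -0.213, 0.768], [-0.129, -0.977, -0.17], [0.786, 0.003, -0.618]]
ft_force: [5.5, 10.1, -0.9]
gripper_width: 0.014
gripper_force: 25.0
```

{"op": "move_arm", "data": {"dp": [[0.001, 0.002, 0], [0, 0, 0]], "turn": [[0, 0, 0], [0, 0, 0]]}}

```text
clock: 9.5
ee_pos: [0.5232, 0.003, 0.1061]
ee_rot: [[0.605, -0.22, 0.766], [-0.134, -0.976, -0.174], [0.785, 0.003, -0.619]]
ft_force: [-6.4, -4.6, 5.5]
gripper_width: 0.0139
gripper_force: 25.0
```

{"op": "move_arm", "data": {"dp": [[-0.0005, -0.0006, 0.001], [0, 0, 0.001], [0, 0, 0.001], [0, 0, 0.001], [0, 0, 0.001]], "turn": [[0, 0, 0], [0, 0, 0], [0, 0, 0], [0, 0, 0], [0, 0, 0]]}}

```text
clock: 9.92
ee_pos: [0.5232, 0.0029, 0.11]
ee_rot: [[0.607, -0.218, 0.764], [-0.133, -0.976, -0.172], [0.783, 0.003, -0.622]]
ft_force: [5.0, 0.9, -6.9]
gripper_width: 0.0137
gripper_force: 25.0
```

{"op": "move_arm", "data": {"dp": [[0, 0, 0.001], [0, 0, 0.001], [0, 0, 0.001], [0, 0, 0.001], [0, 0, 0.001]], "turn": [[0, 0, 0], [0, 0, 0], [0, 0, 0], [0, 0, 0], [0, 0, 0]]}}

```text
clock: 10.33
ee_pos: [0.5232, 0.0029, 0.115]
ee_rot: [[0.607, -0.218, 0.764], [-0.133, -0.976, -0.172], [0.783, 0.003, -0.622]]
ft_force: [4.3, 0.5, -7.5]
gripper_width: 0.0136
gripper_force: 25.0
```

{"op": "move_arm", "data": {"dp": [[0, 0, 0.001], [0, 0, 0.001], [0, 0, 0.001], [0, 0, 0.001], [0, 0, 0.001]], "turn": [[0, 0, 0], [0, 0, 0], [0, 0, 0], [0, 0, 0], [0, 0, 0]]}}

```text
clock: 10.75
ee_pos: [0.5232, 0.0029, 0.12]
ee_rot: [[0.607, -0.218, 0.764], [-0.133, -0.976, -0.172], [0.783, 0.003, -0.622]]
ft_force: [5.6, 1.5, -7.2]
gripper_width: 0.0137
gripper_force: 25.0
```

{"op": "move_arm", "data": {"dp": [[0, 0, 0.001], [0, 0, 0.001]], "turn": [[0, 0, 0], [0, 0, 0]]}}

```text
clock: 10.92
ee_pos: [0.5232, 0.0029, 0.122]
ee_rot: [[0.607, -0.218, 0.764], [-0.133, -0.976, -0.172], [0.783, 0.003, -0.621]]
ft_force: [5.5, 2.5, -6.8]
gripper_width: 0.0136
gripper_force: 25.0
```

{"op": "move_arm", "data": {"dp": [[0, 0, 0.001], [0, 0, 0.001]], "turn": [[0, 0, 0], [0, 0, 0]]}}

```text
clock: 11.08
ee_pos: [0.5232, 0.0029, 0.124]
ee_rot: [[0.607, -0.218, 0.764], [-0.133, -0.976, -0.172], [0.783, 0.003, -0.622]]
ft_force: [5.2, 1.8, -5.7]
gripper_width: 0.0142
gripper_force: 25.0
```

{"op": "move_arm", "data": {"dp": [[0, 0, 0.001], [0, 0, 0.001]], "turn": [[0, 0, 0], [0, 0, 0]]}}

```text
clock: 11.25
ee_pos: [0.5232, 0.0029, 0.126]
ee_rot: [[0.607, -0.218, 0.764], [-0.133, -0.976, -0.172], [0.783, 0.003, -0.622]]
ft_force: [6.3, 1.5, -7.9]
gripper_width: 0.0138
gripper_force: 25.0
```

{"op": "move_arm", "data": {"dp": [[0, 0, 0.001], [0, 0, 0.001]], "turn": [[0, 0, 0], [0, 0, 0]]}}

```text
clock: 11.42
ee_pos: [0.5232, 0.0029, 0.1279]
ee_rot: [[0.607, -0.218, 0.764], [-0.133, -0.976, -0.172], [0.783, 0.003, -0.622]]
ft_force: [5.7, 1.6, -7.7]
gripper_width: 0.0142
gripper_force: 25.0
```

```bash
cat > g.py <<'E'
from plant import env
import numpy as np
s=env.state();p,d=env.grab_frame("wrist");z=s["ee_pos"][2];np.save(f"pics/f_{int(round((z-.1061)*1e4)):04d}.npy",p);print(round(z-.1061,4),s["ft_force"].round(1))
E
python3 g.py
```

```text
0.0218 [ 5.7  1.6 -7.7]
```

{"op": "move_arm", "data": {"dp": [[0, 0, 0.001], [0, 0, 0.001]], "turn": [[0, 0, 0], [0, 0, 0]]}}

```text
clock: 11.63
ee_pos: [0.5232, 0.0029, 0.1299]
ee_rot: [[0.607, -0.218, 0.764], [-0.133, -0.976, -0.172], [0.783, 0.003, -0.622]]
ft_force: [5.8, 1.3, -6.9]
gripper_width: 0.0139
gripper_force: 25.0
```

```bash
python3 g.py
```

```text
0.0238 [ 5.8  1.3 -6.9]
```

{"op": "move_arm", "data": {"dp": [[0, 0, 0.001], [0, 0, 0.001]], "turn": [[0, 0, 0], [0, 0, 0]]}}

```text
clock: 11.85
ee_pos: [0.5232, 0.0029, 0.1319]
ee_rot: [[0.607, -0.218, 0.764], [-0.133, -0.976, -0.172], [0.783, 0.003, -0.622]]
ft_force: [6.4, 1.7, -7.7]
gripper_width: 0.0141
gripper_force: 25.0
```

```bash
python3 g.py
```

```text
0.0258 [ 6.4  1.7 -7.7]
```

{"op": "move_arm", "data": {"dp": [[0, 0, 0.001], [0, 0, 0.001]], "turn": [[0, 0, 0], [0, 0, 0]]}}

```text
clock: 12.07
ee_pos: [0.5232, 0.0029, 0.1339]
ee_rot: [[0.607, -0.218, 0.764], [-0.133, -0.976, -0.172], [0.783, 0.003, -0.622]]
ft_force: [5.6, 1.7, -6.2]
gripper_width: 0.0137
gripper_force: 25.0
```

```bash
python3 g.py
```

```text
0.0278 [ 5.6  1.7 -6.2]
```

{"op": "move_arm", "data": {"dp": [[0, 0, 0.001], [0, 0, 0.001]], "turn": [[0, 0, 0], [0, 0, 0]]}}

```text
clock: 12.28
ee_pos: [0.5232, 0.0029, 0.1359]
ee_rot: [[0.607, -0.218, 0.764], [-0.133, -0.976, -0.172], [0.783, 0.003, -0.622]]
ft_force: [5.9, 2.1, -7.9]
gripper_width: 0.0137
gripper_force: 25.0
```

```bash
python3 g.py; python3 - <<'E'
import numpy as np,cv2,glob
fs=sorted(glob.glob("pics/f_*.npy"));im=[np.load(f) for f in fs]
w3=cv2.imread("pics/w3.png");full=np.zeros_like(im[0]);full[130:420,150:490]=w3
t=[cv2.resize(x[90:190,340:470],None,fx=2,fy=2,interpolation=cv2.INTER_CUBIC) for x in [full]+im]
while len(t)<6:t.append(t[-1])
cv2.imwrite("pics/pawl.png",np.vstack([np.hstack(t[:3]),np.hstack(t[3:6])]));print(fs)
E
```

```text
0.0298 [ 5.9  2.1 -7.9]
['pics/f_0218.npy', 'pics/f_0238.npy', 'pics/f_0258.npy', 'pics/f_0278.npy', 'pics/f_0298.npy']
```

View pics/pawl.png

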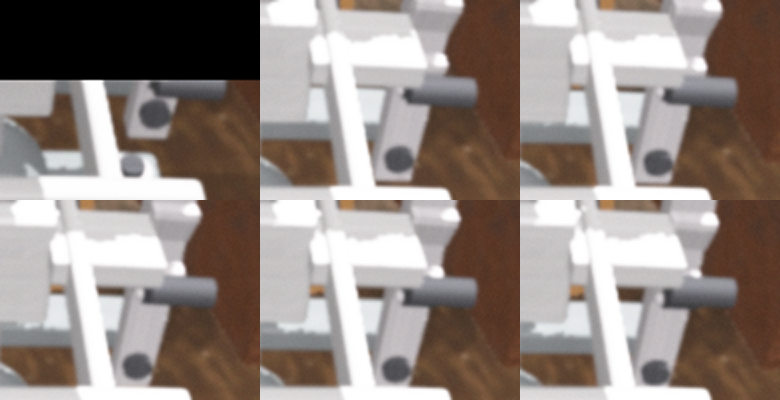

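The pawl's dark pin stays at about (415,92) in each crop while the rack slides behind it, so this doesn't settle whether it has caught. I'll enlarge the rack teeth and track the pin numerically.

```bash
python3 - <<'E'
import numpy as np,cv2,glob
fs=sorted(glob.glob("pics/f_*.npy"));im=[np.load(f) for f in fs]
# pin shift between frames (guard static in view)
g=[cv2.cvtColor(x,cv2.COLOR_BGR2GRAY) for x in im]
for (r0,r1,c0,c1,n) in((120,145,405,450,"pin"),(185,215,380,430,"frame")):
  T=g[0][r0:r1,c0:c1]
  for k in range(1,5):
    m=cv2.matchTemplate(g[k][r0-8:r1+8,c0-8:c1+8],T,cv2.TM_CCOEFF_NORMED);_,v,_,l=cv2.minMaxLoc(m);print(n,fs[k][-8:-4],l[0]-8,l[1]-8,round(v,3))
w2=np.load("pics/w2.npz")["p"]
a=cv2.resize(w2[0:160,340:440],None,fx=3.7,fy=3.7,interpolation=cv2.INTER_CUBIC);b=cv2.resize(im[4][0:160,360:470],None,fx=3.7,fy=3.7,interpolation=cv2.INTER_CUBIC)
cv2.imwrite("pics/rack.png",np.hstack([a,b]))
E
```

```text
pin 0238 0 0 0.985
pin 0258 -1 0 0.953
pin 0278 -1 1 0.927
pin 0298 -1 1 0.915
frame 0238 0 0 0.999
frame 0258 0 0 0.996
frame 0278 0 0 0.991
frame 0298 0 0 0.983
```

View pics/rack.png

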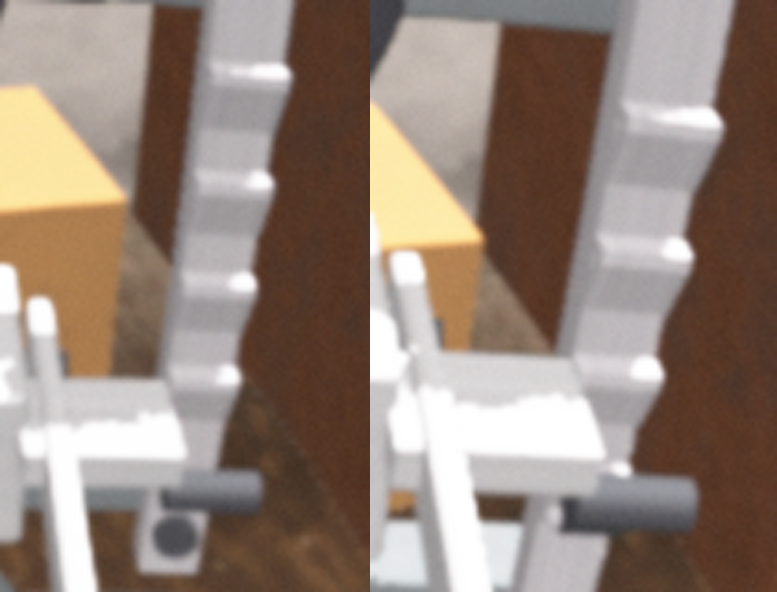

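```bash
python3 - <<'E'
from plan import *
w=np.load("pics/w2.npz");K=w["K"];T=np.linalg.inv(w["T"]);D=w["d"]
o=np.array([.5986,-.017,0]);xs=np.array([np.cos(np.radians(-11.7)),np.sin(np.radians(-11.7)),0]);ys=np.array([-xs[1],xs[0],0])
def p3(u,v,z):
    x=(u-K[0,2])/K[0,0];y=(v-K[1,2])/K[1,1];t=np.hypot(x,y);r=np.array([np.sin(t)*x/t,np.sin(t)*y/t,np.cos(t)])
    P=T[:3,:3]@(r*z/r[2])+T[:3,3];return np.r_[(P-o)@xs,(P-o)@ys,P[2]]
f=lambda c:(340+c[0]/3.7,c[1]/3.7)
for n,c in [("t4",(245,74)),("t3",(230,182)),("t2",(215,283)),("t1",(200,378)),("t4f",(245,95)),("t3f",(230,203)),("t2f",(215,303)),("t1f",(198,395)),("pintop",(220,474)),("pin",(220,490)),("pinbot",(220,508)),("pinR",(258,490)),("pinL",(172,490)),("arm",(120,440)),("frametop",(60,400))]:
    u,v=f(c);i,j=int(round(v)),int(round(u));z=np.median(D[i-1:i+2,j-1:j+2]);print(n,round(u,1),round(v,1),round(float(z),3),p3(u,v,z).round(4))
E
```

```text
t4 406.2 20.0 0.235 [ 0.0735 -0.0686  0.1998]
t3 402.2 49.2 0.256 [ 0.0737 -0.0688  0.1741]
t2 398.1 76.5 0.278 [ 0.0741 -0.0689  0.1482]
t1 394.1 102.2 0.3 [ 0.0741 -0.0689  0.1219]
t4f 406.2 25.7 0.24 [ 0.0746 -0.0695  0.1945]
t3f 402.2 54.9 0.261 [ 0.0747 -0.0697  0.1685]
t2f 398.1 81.9 0.283 [ 0.0744 -0.0697  0.1427]
t1f 393.5 106.8 0.304 [ 0.0744 -0.0692  0.1167]
pintop 399.5 128.1 0.297 [ 0.0524 -0.0715  0.1101]
pin 399.5 132.4 0.297 [ 0.0488 -0.0712  0.1083]
pinbot 399.5 137.3 0.299 [ 0.0471 -0.0715  0.1044]
pinR 409.7 132.4 0.297 [ 0.049  -0.0801  0.1085]
pinL 386.5 132.4 0.297 [ 0.0484 -0.06    0.1083]
arm 372.4 118.9 0.291 [ 0.0536 -0.0478  0.1183]
frametop 356.2 108.1 0.296 [ 0.0664 -0.0355  0.12  ]
```

The rack teeth are clear. Their ledges are at z = 0.122, 0.148, 0.174 and 0.200, 26 mm apart as specified, and the pawl pin is at about z = 0.106 at rest. So the seat is probably about 15–20 mm up and the pawl may already have caught. I'll probe downward gently.

{"op": "move_arm", "data": {"dp": [[0, 0, -0.001], [0, 0, -0.001], [0, 0, -0.001], [0, 0, -0.001]], "turn": [[0, 0, 0], [0, 0, 0], [0, 0, 0], [0, 0, 0]]}}

```text
clock: 12.67
ee_pos: [0.5232, 0.0029, 0.1323]
ee_rot: [[0.606, -0.218, 0.765], [-0.133, -0.976, -0.172], [0.784, 0.003, -0.62]]
ft_force: [4.6, 2.4, -5.9]
gripper_width: 0.0137
gripper_force: 25.0
```

{"op": "move_arm", "data": {"dp": [[0, 0, -0.001], [0, 0, 0]], "turn": [[0, 0, 0], [0, 0, 0]]}}

```text
clock: 12.83
ee_pos: [0.5232, 0.0029, 0.1311]
ee_rot: [[0.606, -0.218, 0.765], [-0.133, -0.976, -0.172], [0.784, 0.003, -0.621]]
ft_force: [5.8, 2.1, -7.0]
gripper_width: 0.0139
gripper_force: 25.0
```

{"op": "move_arm", "data": {"dp": [[0, 0, -0.001], [0, 0, 0]], "turn": [[0, 0, 0], [0, 0, 0]]}}

```text
clock: 13.0
ee_pos: [0.5232, 0.0029, 0.1302]
ee_rot: [[0.606, -0.218, 0.765], [-0.133, -0.976, -0.172], [0.784, 0.003, -0.621]]
ft_force: [4.8, 2.7, -6.5]
gripper_width: 0.0137
gripper_force: 25.0
```

{"op": "move_arm", "data": {"dp": [[0, 0, -0.0006], [0, 0, -0.0006], [0, 0, 0]], "turn": [[0, 0, 0], [0, 0, 0], [0, 0, 0]]}}

```text
clock: 13.25
ee_pos: [0.5232, 0.0029, 0.129]
ee_rot: [[0.606, -0.218, 0.765], [-0.133, -0.976, -0.172], [0.784, 0.003, -0.621]]
ft_force: [5.6, 2.5, -6.6]
gripper_width: 0.0142
gripper_force: 25.0
```

{"op": "move_arm", "data": {"dp": [[0, 0, -0.0006], [0, 0, -0.0006], [0, 0, 0]], "turn": [[0, 0, 0], [0, 0, 0], [0, 0, 0]]}}

```text
clock: 13.5
ee_pos: [0.5232, 0.0029, 0.1278]
ee_rot: [[0.606, -0.218, 0.765], [-0.133, -0.976, -0.172], [0.784, 0.003, -0.621]]
ft_force: [5.4, 2.5, -5.1]
gripper_width: 0.0138
gripper_force: 25.0
```

{"op": "move_arm", "data": {"dp": [[0, 0, -0.0005], [0, 0, -0.0005], [0, 0, 0]], "turn": [[0, 0, 0], [0, 0, 0], [0, 0, 0]]}}

```text
clock: 13.75
ee_pos: [0.5232, 0.0029, 0.1268]
ee_rot: [[0.606, -0.218, 0.765], [-0.133, -0.976, -0.172], [0.784, 0.003, -0.621]]
ft_force: [6.1, 2.4, -6.0]
gripper_width: 0.0137
gripper_force: 25.0
```

{"op": "move_arm", "data": {"dp": [[0, 0, -0.0006], [0, 0, -0.0006], [0, 0, 0]], "turn": [[0, 0, 0], [0, 0, 0], [0, 0, 0]]}}

```text
clock: 14.0
ee_pos: [0.5232, 0.0029, 0.1256]
ee_rot: [[0.606, -0.218, 0.765], [-0.133, -0.976, -0.172], [0.784, 0.003, -0.621]]
ft_force: [6.4, 1.3, -6.7]
gripper_width: 0.0141
gripper_force: 25.0
```

{"op": "move_arm", "data": {"dp": [[0, 0, -0.0006], [0, 0, -0.0006], [0, 0, 0]], "turn": [[0, 0, 0], [0, 0, 0], [0, 0, 0]]}}

```text
clock: 14.25
ee_pos: [0.5232, 0.0029, 0.1244]
ee_rot: [[0.606, -0.218, 0.765], [-0.133, -0.976, -0.172], [0.784, 0.003, -0.621]]
ft_force: [5.2, 2.1, -5.8]
gripper_width: 0.014
gripper_force: 25.0
```

{"op": "move_arm", "data": {"dp": [[0, 0, -0.0006], [0, 0, -0.0006], [0, 0, 0]], "turn": [[0, 0, 0], [0, 0, 0], [0, 0, 0]]}}

```text
clock: 14.5
ee_pos: [0.5232, 0.0029, 0.1232]
ee_rot: [[0.606, -0.218, 0.765], [-0.133, -0.976, -0.172], [0.784, 0.003, -0.621]]
ft_force: [5.1, 2.2, -6.1]
gripper_width: 0.0138
gripper_force: 25.0
```

{"op": "move_arm", "data": {"dp": [[0, 0, -0.0006], [0, 0, -0.0006], [0, 0, 0]], "turn": [[0, 0, 0], [0, 0, 0], [0, 0, 0]]}}

```text
clock: 14.75
ee_pos: [0.5232, 0.0029, 0.122]
ee_rot: [[0.606, -0.218, 0.765], [-0.133, -0.976, -0.172], [0.784, 0.003, -0.621]]
ft_force: [5.1, 2.4, -7.0]
gripper_width: 0.014
gripper_force: 25.0
```

{"op": "move_arm", "data": {"dp": [[0, 0, -0.0006], [0, 0, -0.0006], [0, 0, 0]], "turn": [[0, 0, 0], [0, 0, 0], [0, 0, 0]]}}

```text
clock: 15.0
ee_pos: [0.5232, 0.0029, 0.1208]
ee_rot: [[0.606, -0.218, 0.765], [-0.133, -0.976, -0.172], [0.784, 0.003, -0.621]]
ft_force: [4.6, 2.7, -6.4]
gripper_width: 0.0138
gripper_force: 25.0
```

{"op": "move_arm", "data": {"dp": [[0, 0, -0.0006], [0, 0, -0.0006], [0, 0, 0]], "turn": [[0, 0, 0], [0, 0, 0], [0, 0, 0]]}}

```text
clock: 15.25
ee_pos: [0.5232, 0.0029, 0.1196]
ee_rot: [[0.606, -0.218, 0.765], [-0.133, -0.976, -0.172], [0.784, 0.003, -0.621]]
ft_force: [5.8, 2.9, -6.6]
gripper_width: 0.0138
gripper_force: 25.0
```

{"op": "move_arm", "data": {"dp": [[0, 0, -0.0006], [0, 0, -0.0007], [0, 0, 0]], "turn": [[0, 0, 0], [0, 0, 0], [0, 0, 0]]}}

```text
clock: 15.5
ee_pos: [0.5232, 0.0029, 0.1183]
ee_rot: [[0.606, -0.218, 0.765], [-0.133, -0.976, -0.172], [0.784, 0.003, -0.621]]
ft_force: [5.4, 1.7, -5.4]
gripper_width: 0.0137
gripper_force: 25.0
```

Not caught: the guard came down freely to 12 mm, so the seat is above about 22 mm. I'll lift further in one series and track the pawl pin in the wrist view.

{"op": "move_arm", "data": {"dp": [[0, 0, 0.002], [0, 0, 0.002], [0, 0, 0.002], [0, 0, 0.002], [0, 0, 0.002]], "turn": [[0, 0, 0], [0, 0, 0], [0, 0, 0], [0, 0, 0], [0, 0, 0]]}}

```text
clock: 15.92
ee_pos: [0.5232, 0.0029, 0.1283]
ee_rot: [[0.607, -0.218, 0.765], [-0.133, -0.976, -0.172], [0.784, 0.003, -0.621]]
ft_force: [6.7, 3.3, -6.9]
gripper_width: 0.0132
gripper_force: 25.0
```

{"op": "move_arm", "data": {"dp": [[0, 0, 0.002], [0, 0, 0.002], [0, 0, 0.002], [0, 0, 0.002]], "turn": [[0, 0, 0], [0, 0, 0], [0, 0, 0], [0, 0, 0]]}}

```text
clock: 16.25
ee_pos: [0.5232, 0.0028, 0.1363]
ee_rot: [[0.607, -0.218, 0.765], [-0.133, -0.976, -0.172], [0.784, 0.003, -0.621]]
ft_force: [6.3, 2.0, -7.6]
gripper_width: 0.0141
gripper_force: 25.0
```

```bash
python3 g.py
```

```text
0.0302 [ 6.3  2.  -7.6]
```

{"op": "move_arm", "data": {"dp": [[0, 0, 0.001], [0, 0, 0.001]], "turn": [[0, 0, 0], [0, 0, 0]]}}

```text
clock: 16.47
ee_pos: [0.5231, 0.0029, 0.1382]
ee_rot: [[0.607, -0.218, 0.765], [-0.133, -0.976, -0.172], [0.784, 0.003, -0.621]]
ft_force: [6.9, 1.7, -7.2]
gripper_width: 0.0141
gripper_force: 25.0
```

```bash
python3 g.py
```

```text
0.0321 [ 6.9  1.7 -7.2]
```

{"op": "move_arm", "data": {"dp": [[0, 0, 0.001], [0, 0, 0.001]], "turn": [[0, 0, 0], [0, 0, 0]]}}

```text
clock: 16.68
ee_pos: [0.5232, 0.0029, 0.1402]
ee_rot: [[0.607, -0.218, 0.765], [-0.133, -0.976, -0.172], [0.784, 0.003, -0.621]]
ft_force: [6.6, 2.4, -8.4]
gripper_width: 0.0141
gripper_force: 25.0
```

```bash
python3 g.py
```

```text
0.0341 [ 6.6  2.4 -8.4]
```

{"op": "move_arm", "data": {"dp": [[0, 0, 0.001], [0, 0, 0.001]], "turn": [[0, 0, 0], [0, 0, 0]]}}

```text
clock: 16.9
ee_pos: [0.5232, 0.0029, 0.1422]
ee_rot: [[0.607, -0.218, 0.765], [-0.133, -0.976, -0.172], [0.784, 0.003, -0.621]]
ft_force: [6.8, 2.2, -7.2]
gripper_width: 0.0138
gripper_force: 25.0
```

```bash
python3 g.py
```

```text
0.0361 [ 6.8  2.2 -7.2]
```

{"op": "move_arm", "data": {"dp": [[0, 0, 0.001], [0, 0, 0.001]], "turn": [[0, 0, 0], [0, 0, 0]]}}

```text
clock: 17.12
ee_pos: [0.5232, 0.0029, 0.1442]
ee_rot: [[0.607, -0.218, 0.765], [-0.133, -0.976, -0.172], [0.784, 0.003, -0.621]]
ft_force: [6.2, 2.7, -7.5]
gripper_width: 0.0137
gripper_force: 25.0
```

```bash
python3 g.py
```

```text
0.0381 [ 6.2  2.7 -7.5]
```

{"op": "move_arm", "data": {"dp": [[0, 0, 0.001], [0, 0, 0.001]], "turn": [[0, 0, 0], [0, 0, 0]]}}

```text
clock: 17.33
ee_pos: [0.5232, 0.0028, 0.1462]
ee_rot: [[0.606, -0.218, 0.765], [-0.133, -0.976, -0.172], [0.784, 0.003, -0.621]]
ft_force: [6.5, 2.7, -6.8]
gripper_width: 0.0136
gripper_force: 25.0
```

```bash
python3 g.py; cat > tr.py <<'E'
import numpy as np,cv2,glob
fs=sorted(glob.glob("pics/f_*.npy"));im=[np.load(f) for f in fs];g=[cv2.cvtColor(x,cv2.COLOR_BGR2GRAY) for x in im]
T=g[0][120:145,405:450]
for k in range(len(g)):
    m=cv2.matchTemplate(g[k][100:165,385:470],T,cv2.TM_CCOEFF_NORMED);_,v,_,l=cv2.minMaxLoc(m)
    d=(g[k][110:155,395:455]<110);y,x=np.nonzero(d);print(fs[k][-8:-4],l[0]-20,l[1]-20,round(v,3),"dark",d.sum(),x.mean().round(1),y.mean().round(1))
t=[cv2.resize(x[90:170,380:460],None,fx=2.4,fy=2.4,interpolation=cv2.INTER_CUBIC) for x in im[-12:]]
while len(t)<12:t.append(t[-1]*0)
cv2.imwrite("pics/pawl2.png",np.vstack([np.hstack(t[i:i+4]) for i in(0,4,8)]))
E
python3 tr.py
```

```text
0.0401 [ 6.5  2.7 -6.8]
0218 0 0 1.0 dark 1064 45.2 24.5
0238 0 0 0.985 dark 1088 44.7 24.4
0258 -1 0 0.953 dark 1114 44.1 24.3
0278 -1 1 0.927 dark 1145 43.4 24.4
0298 -1 1 0.915 dark 1180 42.6 24.6
0302 -1 1 0.91 dark 1189 42.4 24.7
0321 -2 0 0.902 dark 1212 41.8 24.9
0341 -2 0 0.897 dark 1227 41.3 25.2
0361 -2 0 0.888 dark 1241 40.9 25.6
0381 -1 0 0.885 dark 1257 40.5 25.8
0401 -1 0 0.895 dark 1253 40.3 26.0
```

View pics/pawl2.png

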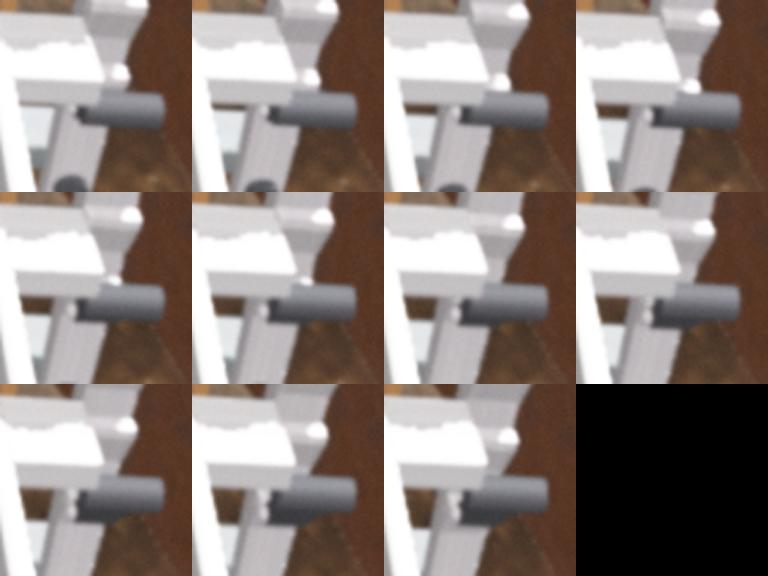

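The dark pawl finger swings out below the pin as it rides up the tooth (the dark area grows from 1064 to 1257 px). When it snaps in, that area should fall back sharply, so I'll lift in small steps and watch for it.

{"op": "move_arm", "data": {"dp": [[0, 0, 0.001], [0, 0, 0.001], [0, 0, 0]], "turn": [[0, 0, 0], [0, 0, 0], [0, 0, 0]]}}

```text
clock: 17.63
ee_pos: [0.5232, 0.0029, 0.1485]
ee_rot: [[0.606, -0.218, 0.765], [-0.133, -0.976, -0.172], [0.784, 0.003, -0.62]]
ft_force: [4.9, 2.2, -5.6]
gripper_width: 0.0139
gripper_force: 25.0
```

```bash
python3 g.py
```

```text
0.0424 [ 4.9  2.2 -5.6]
```

{"op": "move_arm", "data": {"dp": [[0, 0, 0.001], [0, 0, 0.001], [0, 0, 0]], "turn": [[0, 0, 0], [0, 0, 0], [0, 0, 0]]}}

```text
clock: 17.93
ee_pos: [0.5232, 0.0029, 0.1505]
ee_rot: [[0.606, -0.218, 0.765], [-0.133, -0.976, -0.172], [0.784, 0.003, -0.62]]
ft_force: [4.8, 1.2, -5.2]
gripper_width: 0.0139
gripper_force: 25.0
```

```bash
python3 g.py
```

```text
0.0444 [ 4.8  1.2 -5.2]
```

{"op": "move_arm", "data": {"dp": [[0, 0, 0.001], [0, 0, 0.001], [0, 0, 0]], "turn": [[0, 0, 0], [0, 0, 0], [0, 0, 0]]}}

```text
clock: 18.23
ee_pos: [0.5232, 0.0029, 0.1524]
ee_rot: [[0.606, -0.218, 0.765], [-0.133, -0.976, -0.172], [0.784, 0.003, -0.621]]
ft_force: [5.4, 1.6, -6.9]
gripper_width: 0.0134
gripper_force: 25.0
```

```bash
python3 g.py; python3 tr.py|tail -5
```

```text
0.0463 [ 5.4  1.6 -6.9]
0381 -1 0 0.885 dark 1257 40.5 25.8
0401 -1 0 0.895 dark 1253 40.3 26.0
0424 -1 -1 0.933 dark 1132 41.8 25.0
0444 0 -1 0.954 dark 1141 41.5 25.0
0463 0 0 0.974 dark 1148 41.3 24.9
```

The pawl snapped between 40 and 42 mm: the dark area fell from 1253 to 1132 px and the match improved. The seat should be at about 33–36 mm, so I'll let the guard down.

{"op": "move_arm", "data": {"dp": [[0, 0, -0.0016], [0, 0, -0.0016], [0, 0, -0.0016], [0, 0, -0.0016], [0, 0, -0.0016]], "turn": [[0, 0, 0], [0, 0, 0], [0, 0, 0], [0, 0, 0], [0, 0, 0]]}}

```text
clock: 18.7
ee_pos: [0.5232, 0.0029, 0.1444]
ee_rot: [[0.606, -0.218, 0.765], [-0.133, -0.976, -0.173], [0.784, 0.003, -0.62]]
ft_force: [6.7, 2.9, -5.7]
gripper_width: 0.014
gripper_force: 25.0
```

{"op": "move_arm", "data": {"dp": [[0, 0, -0.0006], [0, 0, -0.0006], [0, 0, 0], [0, 0, 0]], "turn": [[0, 0, 0], [0, 0, 0], [0, 0, 0], [0, 0, 0]]}}

```text
clock: 19.03
ee_pos: [0.5232, 0.0028, 0.1436]
ee_rot: [[0.605, -0.218, 0.766], [-0.133, -0.976, -0.173], [0.785, 0.003, -0.62]]
ft_force: [3.9, 3.4, -4.7]
gripper_width: 0.0135
gripper_force: 25.0
```

{"op": "move_arm", "data": {"dp": [[0, 0, -0.0004], [0, 0, -0.0004], [0, 0, 0]], "turn": [[0, 0, 0], [0, 0, 0], [0, 0, 0]]}}

```text
clock: 19.28
ee_pos: [0.5232, 0.0029, 0.1433]
ee_rot: [[0.604, -0.218, 0.766], [-0.133, -0.976, -0.173], [0.786, 0.003, -0.619]]
ft_force: [0.3, 4.4, 1.0]
gripper_width: 0.0138
gripper_force: 25.0
```

The guard is seated: it stopped at about 37 mm, and the vertical force went from −6 N to +1 N. I'll release and back straight out.

{"op": "move_arm", "data": {"dp": [[0, 0, 0], [0, 0, 0], [0, 0, 0], [0, 0, 0], [0, 0, 0]], "turn": [[0, 0, 0], [0, 0, 0], [0, 0, 0], [0, 0, 0], [0, 0, 0]], "claw": 0.05}}

```text
clock: 19.7
ee_pos: [0.5234, 0.0022, 0.1431]
ee_rot: [[0.605, -0.22, 0.766], [-0.134, -0.976, -0.174], [0.785, 0.002, -0.619]]
ft_force: [-0.5, 0.2, 0.7]
gripper_width: 0.0396
gripper_force: 0.0
```

{"op": "move_arm", "data": {"dp": [[0, 0, 0], [0, 0, 0]], "turn": [[0, 0, 0], [0, 0, 0]]}}

```text
clock: 19.87
ee_pos: [0.5233, 0.0024, 0.143]
ee_rot: [[0.605, -0.219, 0.766], [-0.134, -0.976, -0.173], [0.785, 0.002, -0.619]]
ft_force: [-0.3, 0.3, -0.5]
gripper_width: 0.0481
gripper_force: 0.0
```

```bash
python3 - <<'E'
from plan import *
s=env.state();q=s["q"];print(q.round(3),s["ft_force"].round(1),s["gripper_width"]);g=s["ee_rot"]
for k in(.02,.04,.06,.08):
    qq,e=fk.ik(s["ee_pos"]-k*g[:,2],g,q);print(k,(-k*g[:,2]).round(4),qq.round(3),e)
E
```

```text
[-0.356  0.212 -0.903 -2.902 -0.454 -1.701] [-0.3  0.3 -0.5] 0.04812911386715226
0.02 [-0.0153  0.0035  0.0124] [-0.359  0.155 -0.907 -2.867 -0.403 -1.737] 3.3306690738754696e-16
0.04 [-0.0306  0.0069  0.0248] [-0.358  0.093 -0.902 -2.818 -0.339 -1.791] 1.269394815477842e-09
0.06 [-0.0459  0.0104  0.0372] [-0.349  0.028 -0.884 -2.745 -0.259 -1.874] 1.3846715753162986e-09
0.08 [-0.0613  0.0139  0.0496] [-0.333 -0.033 -0.871 -2.685 -0.19  -1.949] 0.003649324015994275
```

{"op": "move_arm", "data": {"dp": [[-0.012, 0.003, 0.007], [-0.014, 0.003, 0.007], [-0.014, 0.003, 0.007], [-0.014, 0.003, 0.006], [-0.01, 0.002, 0.002]], "turn": [[0, 0, 0], [0, 0, 0], [0, 0, 0], [0, 0, 0], [0, 0, 0]]}}

```text
clock: 20.28
ee_pos: [0.4584, 0.0167, 0.1728]
ee_rot: [[0.604, -0.219, 0.766], [-0.133, -0.976, -0.174], [0.786, 0.003, -0.618]]
ft_force: [0.5, 0.2, 0.2]
gripper_width: 0.0497
gripper_force: 0.0
```

```bash
python3 - <<'E'
from plan import *
import cv2
s=env.state();print(s["q"].round(3),s["ee_pos"],s["ft_force"].round(1))
p,d=env.grab_frame("wrist");q,_=env.grab_frame("side")
b=cv2.resize(q[170:330,295:390],None,fx=2.4,fy=2.4);a=p[0:384]
cv2.imwrite("pics/end.png",np.hstack([a[:,:560],b]))
E
```

```text
[-0.366  0.014 -0.939 -2.756 -0.302 -1.848] [0.45842529 0.0167327  0.17277532] [0.5 0.2 0.2]
```

View pics/end.png

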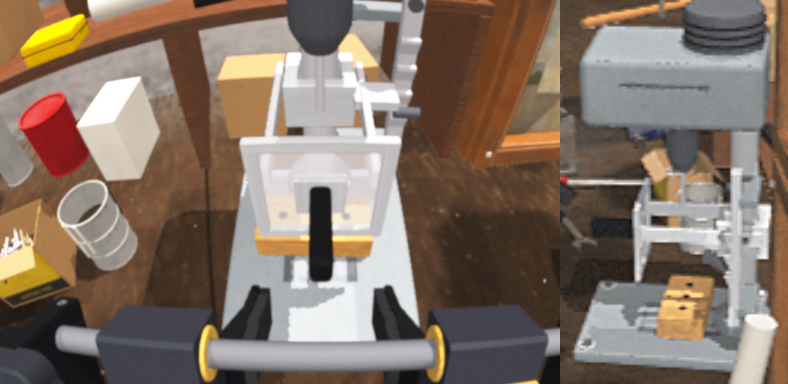

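The final view shows the guard held up, with the handle at (320,190–278) free between the open fingers. The block and the tin are where they were.

{"op": "move_arm", "data": {"dp": [[0, 0, 0], [0, 0, 0], [0, 0, 0]], "turn": [[0, 0, 0], [0, 0, 0], [0, 0, 0]]}}

```text
clock: 20.63
ee_pos: [0.4599, 0.0164, 0.1717]
ee_rot: [[0.605, -0.219, 0.765], [-0.134, -0.976, -0.173], [0.785, 0.002, -0.62]]
ft_force: [0.3, 0.4, -0.1]
gripper_width: 0.0498
gripper_force: 0.0
```

```bash
python3 -c "
from plant import env
print(env.job_done())"
```

```text
the job is handed in; nothing more can be done
None
```

The guard hangs on its pawl in the first notch, about 37 mm up; it was let down gently and released, the arm is clear, and the job was handed in at about 21 s (no verdict was returned).

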